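Lock the retained samples away

ROBOT

A 6-joint arm with a two-finger parallel gripper is mounted at the origin on the work surface. World frame = base frame: x ahead of the robot, y to its left, z up, the work surface at z = 0. Lengths are in m, angles in rad, forces in N, time in s.
With the tool pointing down it reaches from about 0.2 to 0.875 m from the base axis. Payload 3.4 kg.
Tool frame: the origin (TCP) lies on the centre line of the jaws, within the pads' length; the fingertips stand 14 mm ahead of it and the grasp point (between the pads) lies 5 mm behind it; z points along the fingers, y is the direction in which the jaws open and shut (so a half turn about z gives the same grasp; the last joint's range is limited). The gripper opens to 94 mm and grips with 3 to 60 N. Pads are 16 mm wide; open, the fingers measure 119 mm over their backs; the gripper's body (75 mm by 177 mm) begins 78 mm behind the grasp point.
Start: joints at [1.16, 0.276, 1.505, -0, 1.361, -0.121], TCP at [0.164, 0.551, 0.197] pointing down, gripper open.
Joint ranges: [-2.89, 2.89], [-0.75, 2.08], [0.22, 2.7], [-1.18, 4.32], [0.11, 2.71], [-2.7, 2.7]. Speed limits (rad/s): [2.57, 2.57, 3.14, 3.14, 3.14, 3.14].

INTERFACE

Orientations are given as a rotation vector (axis times angle).
In Python, from rig import r, optics gives the robot as it stands.
- The arm moves only by the tool send_rows, never from a script. Its argument "targets" is one flat list of numbers, 7 for each row, row after row: the shift along the tool's x, y, z in cm, then the turn, a rotation vector about the tool's x, y, z in rad, then the finger opening in cm, from 0 to 9.4. In form: [dx, dy, dz, ax, ay, az, grip, dx, dy, dz, ax, ay, az, grip, ...]. A call has exactly 5 rows; each row is the pose to reach, as a shift and turn from the pose commanded when the call began, along the tool's axes at that moment; what a row does not reach only later rows make up. A row lasts 1/8 s, in which the tool goes at most 62.5 mm and 10.7 degrees, less where a joint would pass 70% of its speed; a pose out of reach is approached as far as the arm can. A call with a gripper value outside its range is refused whole. The fingers move at their own pace and stop on an object; "grip_force" is the grip in N (left out, the last holds). Time passes only in rows, so rows that repeat a pose let the fingers close, or fill a call up. It gives the time, the measured TCP pose, the force and the opening at its end, in the units of the state.
- r.sense(): the state, without advancing time (a new reading comes with each control period).
- optics.grab_frame(name): name is "side" or "top"; returns the picture (420x560x3 uint8, red, green, blue); there is no depth.
- optics.camera_params(name): a dict with "fovy" (degrees; the focal length in pixels is half the picture's height over the tangent of half this angle, whatever the lens; pixels are square), "cx", "cy" (the principal point, pixels), "T" (4x4, takes a point from camera to world coordinates). Camera axes: x right, y up, looking along -z (the intrinsics and any distortion apply to the point x, -y, -z); pixel columns grow to the right and rows downward; lengths in m; the calibration is good to about 2 mm. A picture is of the moment at which its call begins. camera_params takes no time and is no camera call.
- r.sign_off(): hands the job in, once; it reports no verdict.
The state is a dict: "t": time; "q": joint angles; "joint_vel": joint speeds; "tau": joint torques, N m; "eef_pos": TCP position; "eef_rot": TCP orientation; "ft_force": force on the tool from outside, world axes, zero at the start; "wrist_torque": the same for the moment, N m; "gripper_width": opening from 0.0 (shut) to 1.0 (fully open).
Only numpy, scipy, OpenCV 4.12 (cv2) and the standard library are available. Lean on these libraries where they do the work, as an engineer would, in place of code of your own. Each camera call takes 0.05 s, during which the arm holds its last target. There are 200 camera calls.

TASK

Turn the revolving rack by its grip bar to bring each red-capped sample bottle round to the opening of the wire guard, lift it out there and stand it upright in a compartment of the locker's pulled-out tray; stand the yellow logger upright in a compartment of the tray too. When they are all in, push the tray fully home, and then push the locker door shut until it snaps onto its catch. Never tip a bottle over, leave the blue-capped bottles in the rack, and do not disturb the other things on the table.

Things in the scene. Friction and masses are not known exactly. Their poses are not given: they have to be found in the camera images.
- red1: 50 ml sample bottle of amber glass, paper label: body 34 mm across up to 66 mm, shoulder, neck, and a RED cap 21 mm across from 86 to 112 mm (its top); about 110 g. Origin: centre of its underside, z up. It starts in one of the rotor's six cups. One of those to be put in the locker, if present (two or three of the four are; None = absent or held).
- red2: 50 ml sample bottle of amber glass, paper label: body 34 mm across up to 66 mm, shoulder, neck, and a RED cap 21 mm across from 86 to 112 mm (its top); about 110 g. Origin: centre of its underside, z up. It starts in one of the rotor's six cups. One of those to be put in the locker, if present (two or three of the four are; None = absent or held).
- red3: 50 ml sample bottle of amber glass, paper label: body 34 mm across up to 66 mm, shoulder, neck, and a RED cap 21 mm across from 86 to 112 mm (its top); about 110 g. Origin: centre of its underside, z up. It starts in one of the rotor's six cups. One of those to be put in the locker, if present (two or three of the four are; None = absent or held).
- red4: 50 ml sample bottle of amber glass, paper label: body 34 mm across up to 66 mm, shoulder, neck, and a RED cap 21 mm across from 86 to 112 mm (its top); about 110 g. Origin: centre of its underside, z up. It starts in one of the rotor's six cups. One of those to be put in the locker, if present (two or three of the four are; None = absent or held).
- blue1: 50 ml sample bottle of amber glass, paper label: body 34 mm across up to 66 mm, shoulder, neck, and a BLUE cap 21 mm across from 86 to 112 mm (its top); about 110 g. Origin: centre of its underside, z up. It starts in one of the rotor's six cups. Stays in its cup on the rotor (the rotor may be turned with it).
- blue2: 50 ml sample bottle of amber glass, paper label: body 34 mm across up to 66 mm, shoulder, neck, and a BLUE cap 21 mm across from 86 to 112 mm (its top); about 110 g. Origin: centre of its underside, z up. It starts in one of the rotor's six cups. Stays in its cup on the rotor (the rotor may be turned with it).
- rotor: turning part of the rack: turns either way without stops or detent at about 0.02 N m, stays where left; jerks rock the bottles. Origin on the axis at the top of its aluminium disc (272 mm across), 30 mm above the table; x, y turn with it. Six square white cups (37 mm inside, 32 high) at 0, 60, 120.. degrees from its x, centres 105 mm from the axis; bottles stand on the disc in them; some may be empty.
- rotor_bar (a point): centre of the black grip bar on top of the rotor's shaft, 152 mm above rotor: 64 mm long along the rotor's x, 16 mm wide along y, 36 mm high (134 to 170 mm above the disc). Turn the rotor by it.
- guard: fixed foot (disc 300 mm across, 18 thick) and wire guard of the rack. Origin on the axis, on the table; its -x, roughly facing the arm, is the opening. A 7 mm steel wire runs in an arc of radius 105 mm over the bottles, 156 mm above the table, all round but for 48 degrees either side of -x: bottles lift out only there. Thin uprights 146 mm from the axis, 72 and 144 degrees either side of -x.
- opening (a point): middle of the guard's opening: 105 mm from the axis on the guard's -x, at the height of the rotor disc's top. A cup whose centre is here faces the opening squarely; turn it to within 15 mm or so.
- locker: fixed white sample locker, 170 mm wide, 180 mm deep, 170 mm high, 8 mm walls and roof, open at the front. Origin: foot of the middle of its front opening, on the table; x points into it, y to its left seen from the robot, z up.
- tray (a joint): pull-out purple tray of the locker: 0 = fully home, grows as it comes out towards the robot, to 0.155 m; slides with about 1.2 N plus a little damping, no catch. Starts almost fully out.
- tray_floor (a point): middle of the tray's inner floor (18 mm above the table), moves with the tray; axes as locker. The tray is 128 mm square, 40 mm high, walls and crossed dividers 4 mm thick: four compartments 58 mm square with centres at x and y = plus or minus 31 mm from here; walls rise 36 mm above the floor.
- tray_plate (a point): on the front of the tray's upright aluminium pull plate (60 mm wide, 6 thick, at the middle of the tray's front, its top 145 mm above the table), 129 mm above the table; axes as locker. Push here along locker +x to send the tray home; the plate then stands 6 mm inside the locker's front.
- door (a joint): locker door, hinged on its right-hand (locker -y) edge: 0 = fully shut on its stop, grows as it opens towards the robot, to 2.0 rad; starts at 1.55 to 1.85. Friction 0.04 N m. Spring roller catch: resistance begins at about 0.085 rad, about 10 N near the free edge; past the crest at 0.035 rad the catch draws the door to 0 and holds it.
- door_hinge (a point): on the door's vertical hinge axis, 130 mm above the table; axes turn with the door: y along the door from hinge to free edge, x through it towards its inner face; shut, they are the locker's. In the locker's frame the hinge is at x = -6 mm, y = -85 mm.
- door_push (a point): on the outer face of the door, 145 mm from the hinge axis, 130 mm above the table; axes turn with the door. The door panel is 170 mm wide, 12 mm thick (the axis in mid-thickness), from 4 to 170 mm above the table, with no handle. Push it shut here.
- logger: yellow temperature logger, a block 40 x 40 mm, 70 mm high, with a black top and a heavy steel foot 18 mm high; 60 to 130 g. Origin: centre of its underside, z up. Stands on the table between rack and locker. It may be knocked aside.
- beaker: bystander, leave alone: steel beaker, 64 mm across, 75 mm high. Origin: centre of its underside.
- bottle_a: bystander, leave alone: clear bottle, 64 mm across, 220 mm high. Origin: centre of its underside.
- bottle_b: bystander, leave alone: green bottle, 60 mm across, 210 mm high. Origin: centre of its underside.
- jar: bystander, leave alone: glass jar, 70 mm across, 90 mm high. Origin: centre of its underside.
- tape: bystander, leave alone: orange puck-like roll of tape, 70 mm across, 22 mm high. Origin: centre of its underside.
- can: bystander, leave alone: aluminium can, 60 mm across, 100 mm high. Origin: centre of its underside.
Mind the look-alikes: they are no part of the job. What is shaped like the red4 but green is not meant. There is more than one size of the logger; the job needs the smallest.

How it is judged:
On the way, in this order (a step that is already met when the one before it is completed fails the run):
1. every red-capped bottle present and the logger stand upright in the pulled-out tray (x of red1 in the frame of tray_floor between -0.06 and 0.06 m and y of red1 in the frame of tray_floor between -0.06 and 0.06 m and z of red1 in the frame of tray_floor between -0.006 and 0.008 m and angle between each of red1, red2, red3, red4, logger's own z axis and vertical below 0.2 rad and x of red2 in the frame of tray_floor between -0.06 and 0.06 m and y of red2 in the frame of tray_floor between -0.06 and 0.06 m and z of red2 in the frame of tray_floor between -0.006 and 0.008 m and x of red3 in the frame of tray_floor between -0.06 and 0.06 m and y of red3 in the frame of tray_floor between -0.06 and 0.06 m and z of red3 in the frame of tray_floor between -0.006 and 0.008 m and x of red4 in the frame of tray_floor between -0.06 and 0.06 m and y of red4 in the frame of tray_floor between -0.06 and 0.06 m and z of red4 in the frame of tray_floor between -0.006 and 0.008 m and x of logger in the frame of tray_floor between -0.06 and 0.06 m and y of logger in the frame of tray_floor between -0.06 and 0.06 m and z of logger in the frame of tray_floor between -0.006 and 0.008 m and value of joint tray above 0.09 m), for 0.2 s.
2. the tray is fully home with the door still open (value of joint tray below 0.008 m and value of joint door above 0.3 rad), for 0.2 s.
3. the door is shut on its catch (value of joint door below 0.015 rad), for 0.2 s.
At the end, for the whole second after the job is handed in: Every red-capped bottle present and the logger stand in the tray, upright within 0.2 rad and down on its floor; the tray is home within 8 mm; the door is shut on its catch within 0.015 rad; the blue-capped bottles stand in their cups on the rack (x of red1 in the frame of tray_floor between -0.06 and 0.06 m and y of red1 in the frame of tray_floor between -0.06 and 0.06 m and z of red1 in the frame of tray_floor between -0.006 and 0.008 m and angle between each of red1, red2, red3, red4, logger, blue1, blue2's own z axis and vertical below 0.2 rad and x of red2 in the frame of tray_floor between -0.06 and 0.06 m and y of red2 in the frame of tray_floor between -0.06 and 0.06 m and z of red2 in the frame of tray_floor between -0.006 and 0.008 m and x of red3 in the frame of tray_floor between -0.06 and 0.06 m and y of red3 in the frame of tray_floor between -0.06 and 0.06 m and z of red3 in the frame of tray_floor between -0.006 and 0.008 m and x of red4 in the frame of tray_floor between -0.06 and 0.06 m and y of red4 in the frame of tray_floor between -0.06 and 0.06 m and z of red4 in the frame of tray_floor between -0.006 and 0.008 m and x of logger in the frame of tray_floor between -0.06 and 0.06 m and y of logger in the frame of tray_floor between -0.06 and 0.06 m and z of logger in the frame of tray_floor between -0.006 and 0.008 m and horizontal distance between each of blue1, blue2 and rotor below 0.118 m and height (world z) of each of blue1, blue2 below 0.04 m and value of joint tray below 0.008 m and value of joint door below 0.015 rad); the robot touches nothing.
It fails at once if a red-capped bottle is lifted out of the revolving rack elsewhere than at the guard's opening ((height (world z) of red1 between 0.068 and 0.12 m and horizontal distance between red1 and guard below 0.12 m and horizontal distance between red1 and opening above 0.055 m) or (height (world z) of red2 between 0.068 and 0.12 m and horizontal distance between red2 and guard below 0.12 m and horizontal distance between red2 and opening above 0.055 m) or (height (world z) of red3 between 0.068 and 0.12 m and horizontal distance between red3 and guard below 0.12 m and horizontal distance between red3 and opening above 0.055 m) or (height (world z) of red4 between 0.068 and 0.12 m and horizontal distance between red4 and guard below 0.12 m and horizontal distance between red4 and opening above 0.055 m)).
It fails at once if a blue-capped bottle is taken out of its cup or tipped (height (world z) of any of blue1, blue2 above 0.058 m or horizontal distance between any of blue1, blue2 and rotor above 0.125 m or angle between any of blue1, blue2's own z axis and vertical above 0.4 rad).
It fails at once if a red-capped bottle is tipped over (more than 45 degrees) (angle between any of red1, red2, red3, red4's own z axis and vertical above 0.785 rad).
It fails at once if a bystander is pushed more than 40 mm from its place (distance of any of beaker, bottle_a, bottle_b, jar, tape, can from where it was at the start of the episode above 0.04 m).
Of red1, red2, red3, red4 only 2 to 3 are there at a start; the rules pass over those that are not, and their reading is None.
At some moment in a run one of logger may be knocked a few centimetres aside while the robot is not near it.
It also fails if it takes over 210 s, if anything falls off the work surface, if the arm or the gripper's body presses on something with over 40 N, if the wrist force passes 120 N, or if a joint passes its speed limit or range.

## Working session

There is one attempt and no reset: what is moved stays moved. The work goes in short steps, Python scripts to look and compute and a tool call to move; the robot and the scene stay as the last step left them, time stands still between calls to the robot, and variables do not carry over. Pictures are saved under pics/ and viewed, about 12 in all and at most 16, crops included, and the job is handed in when it is done.

Besides the shell and the picture viewer there is one more tool, called by a JSON object that holds its "api" and its "payload", one argument or row to a line. send_rows: Moves the arm, as the interface text tells. Its arguments: {"type":"object","properties":{"targets":{"type":"array","items":{"type":"number"}},"grip_force":{"type":"number"}},"required":["targets"]}

```bash
ls; mkdir -p pics; python3 - <<'E'
from rig import r, optics
import cv2
s=r.sense();print(s)
for n in("side","top"):
    print(n,optics.camera_params(n))
    cv2.imwrite(f"pics/{n}0.png",optics.grab_frame(n)[:,:,::-1])
E
```

```text
pics
{'t': 0.0, 'q': array([ 1.16001332e+00,  2.76605273e-01,  1.50610215e+00, -9.23570223e-06,
        1.36071239e+00, -1.21008870e-01]), 'joint_vel': array([ 0.00095509, -0.00043137, -0.00045529, -0.00213555,  0.00085887,
        0.00094916]), 'tau': array([ 5.17014341e-04, -4.04579115e+01, -2.37233108e+01,  6.99024741e-02,
        3.46275489e-02, -1.35361283e-04]), 'eef_pos': array([0.16407883, 0.55048889, 0.19641126]), 'eef_rot': array([-4.53514046e-01, -3.10820848e+00,  2.77254673e-03]), 'ft_force': array([-0.78442636,  0.46707647, -0.0265497 ]), 'wrist_torque': array([-0.01194539,  0.03862762, -0.07883359]), 'gripper_width': 0.997339494180062}
side {'fovy': 44.573924708040906, 'cx': 287.6423859506038, 'cy': 217.82375984550174, 'T': array([[-0.90015291,  0.26320948, -0.34705261, -0.00436863],
       [-0.43492625, -0.49969882,  0.74909295,  1.22886423],
       [ 0.02374659,  0.82524049,  0.56428206,  1.05772408],
       [ 0.        ,  0.        ,  0.        ,  1.        ]])}
top {'fovy': 48.87525285304311, 'cx': 285.7599422206956, 'cy': 210.97210437738764, 'T': array([[ 0.0138642 ,  0.97982807, -0.19936082,  0.26028212],
       [-0.99987185,  0.01198949, -0.01060787, -0.01985011],
       [-0.00800365,  0.19948234,  0.97986873,  1.51437002],
       [ 0.        ,  0.        ,  0.        ,  1.        ]])}
```

View pics/top0.png

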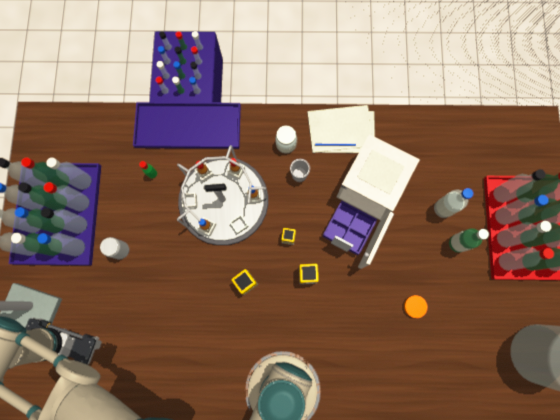

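View pics/side0.png

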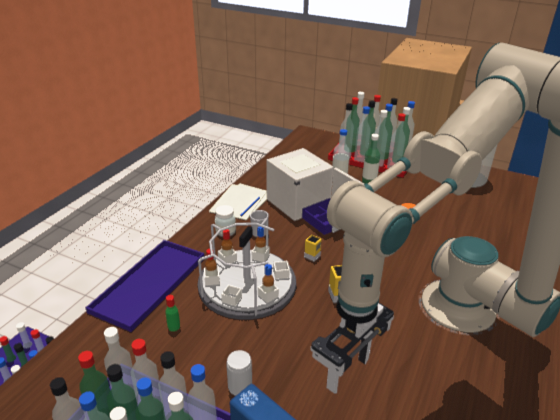

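```bash
cat >h.py <<'E'
from rig import r, optics
import numpy as np, cv2
from scipy.spatial.transform import Rotation as R
P={n:optics.camera_params(n) for n in("side","top")}
def foc(n): return 210/np.tan(np.radians(P[n]["fovy"])/2)
def proj(n,p):
    p=np.atleast_2d(p); T=P[n]["T"]; c=(p-T[:3,3])@T[:3,:3]; f=foc(n)
    return np.c_[P[n]["cx"]+f*c[:,0]/-c[:,2],P[n]["cy"]-f*c[:,1]/-c[:,2]]
def ray(n,u,v):
    T=P[n]["T"];f=foc(n)
    return T[:3,3],T[:3,:3]@np.array([(u-P[n]["cx"])/f,-(v-P[n]["cy"])/f,-1])
def at(n,u,v,z):
    o,d=ray(n,u,v); return (o+d*(z-o[2])/d[2])[:2]
def tri(uvt,uvs):
    (a,d),(b,e)=ray("top",*uvt),ray("side",*uvs)
    k=np.linalg.lstsq(np.c_[d,-e],b-a,rcond=None)[0]
    p,q=a+d*k[0],b+e*k[1]; return (p+q)/2,np.linalg.norm(p-q)
def grab(n): return optics.grab_frame(n)[:,:,::-1].copy()
def crop(im,x0,y0,x1,y1,s): return cv2.resize(im[y0:y1,x0:x1],None,fx=s,fy=s,interpolation=cv2.INTER_CUBIC)
def to_tool(p):  # world target -> shift in cm along tool axes at measured pose
    s=r.sense(); return 100*R.from_rotvec(s["eef_rot"]).as_matrix().T@(np.array(p)-s["eef_pos"])
E
python3 - <<'E'
from h import *
t=cv2.imread("pics/top0.png");s=cv2.imread("pics/side0.png")
cv2.imwrite("pics/tc.png",crop(t,165,130,435,310,2.96))
cv2.imwrite("pics/sc.png",crop(s,190,140,350,320,3.3))
E
```

```text
(no output)
```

View pics/tc.png

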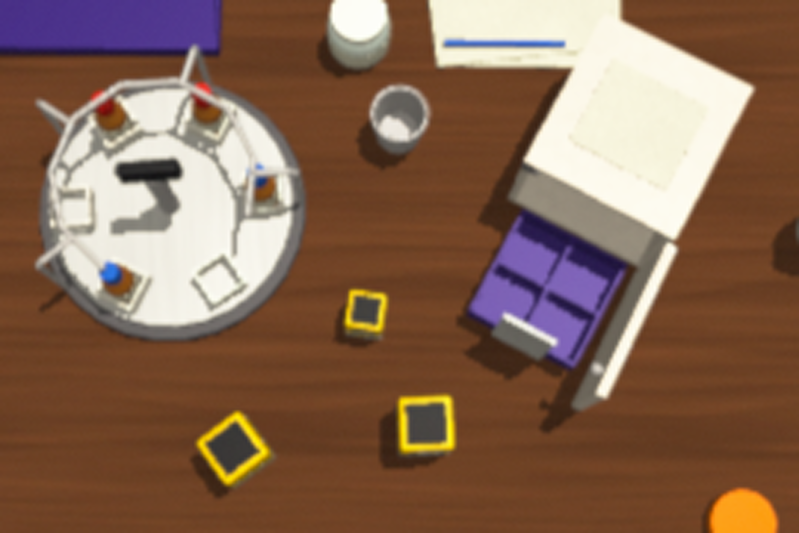

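View pics/sc.png

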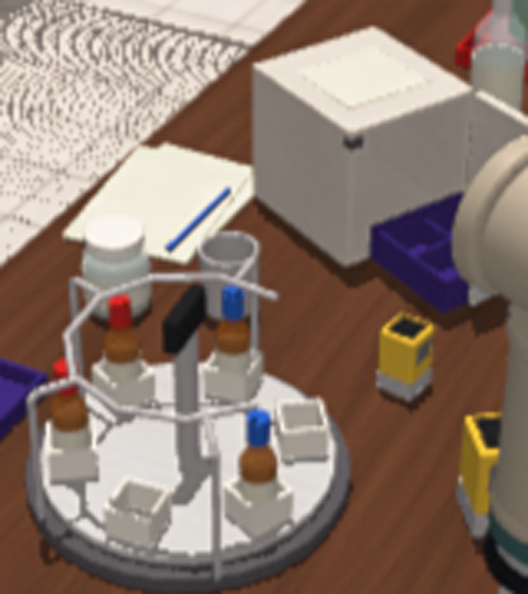

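```bash
python3 - <<'E'
from h import *
f=lambda u,v:(165+u/2.96,130+v/2.96)
g=lambda u,v:(190+u/3.3,140+v/3.3)
def A(l,pts,z): print(l,[tuple(np.round(at("top",*f(*p),z),4)) for p in pts])
A("red caps",[(103,100),(203,95)],.142);A("blue",[(260,178),(112,272)],.142)
A("bar top ends",[(118,165),(180,160),(181,174),(120,180)],.2)
A("disc L R T B",[(47,205),(298,205),(172,85),(172,328)],.03)
A("empty cups",[(219,283),(75,210)],.062)
A("logger S",[(350,291),(387,294),(382,333),(347,329)],.07)
A("big1",[(399,397),(453,397),(456,453),(401,454)],.1);A("big2",[(197,447),(237,412),(270,452),(230,487)],.1)
A("roof",[(615,17),(753,90),(676,240),(527,165)],.17)
A("door top",[(676,243),(603,398),(573,388)],.17)
A("tray",[(523,212),(630,258),(577,367),(469,312)],.058)
A("divider X",[(543,285)],.054)
A("plate top",[(503,316),(556,344)],.145)
print("tri bar",tri(f(148,168),g(188,305)))
for a,b in [((103,92),(62,365)),((203,88),(119,300)),((262,172),(232,292)),((112,264),(257,414))]: print("cap",tri(f(*a),g(*b)))
print("tri roof corner near", tri(f(527,165),g(352,135)))
E
```

```text
red caps [(np.float64(0.6855), np.float64(0.2635)), (np.float64(0.6921), np.float64(0.1589))]
blue [(np.float64(0.6033), np.float64(0.0967)), (np.float64(0.5028), np.float64(0.245))]
bar top ends [(np.float64(0.6005), np.float64(0.2332)), (np.float64(0.6063), np.float64(0.1718)), (np.float64(0.592), np.float64(0.1702)), (np.float64(0.5852), np.float64(0.2305))]
disc L R T B [(np.float64(0.5975), np.float64(0.343)), (np.float64(0.6009), np.float64(0.063)), (np.float64(0.7388), np.float64(0.2091)), (np.float64(0.4612), np.float64(0.1978))]
empty cups [(np.float64(0.5063), np.float64(0.1444)), (np.float64(0.585), np.float64(0.3042))]
logger S [(np.float64(0.498), np.float64(0.003)), (np.float64(0.4953), np.float64(-0.0366)), (np.float64(0.4533), np.float64(-0.0317)), (np.float64(0.4571), np.float64(0.0056))]
big1 [(np.float64(0.3831), np.float64(-0.0497)), (np.float64(0.3838), np.float64(-0.1053)), (np.float64(0.3268), np.float64(-0.1084)), (np.float64(0.325), np.float64(-0.0522))]
big2 [(np.float64(0.3293), np.float64(0.1568)), (np.float64(0.3655), np.float64(0.117)), (np.float64(0.325
[... 536 characters left out ...]
 np.float64(-0.125))]
divider X [(np.float64(0.5099), np.float64(-0.2053))]
plate top [(np.float64(0.4621), np.float64(-0.153)), (np.float64(0.4344), np.float64(-0.206))]
tri bar (array([0.59820477, 0.20382735, 0.19466497]), np.float64(0.0018424493185550288))
cap (array([0.6936205 , 0.26418281, 0.13684239]), np.float64(0.004516015370422371))
cap (array([0.69918511, 0.15905286, 0.13792799]), np.float64(0.003839440404172833))
cap (array([0.61216163, 0.09555402, 0.13470147]), np.float64(0.0011025977837346604))
cap (array([0.50997581, 0.24565723, 0.13744975]), np.float64(0.003958729008587993))
tri roof corner near (array([ 0.61559785, -0.17657332,  0.16345664]), np.float64(0.001545200940686351))
```

```bash
python3 - <<'E'
from h import *
f=lambda u,v:(165+u/2.96,130+v/2.96)
g=lambda u,v:(190+u/3.3,140+v/3.3)
for p in [(40,265),(297,173),(193,48),(38,102)]:
    x=at("top",*f(*p),.156); d=x-[.599,.2025]; print(x.round(3),np.hypot(*d).round(3),np.degrees(np.arctan2(d[1],d[0]))%360)
for p in [(275,297),(258,403)]:
    x=at("side",*g(*p),.156); d=x-[.599,.2025]; print("end",x.round(3),np.hypot(*d).round(3),np.degrees(np.arctan2(d[1],d[0]))%360)
for p in [(216,578)]:
    x=at("side",*g(*p),.018); d=x-[.599,.2025]; print("foot",x.round(3),np.hypot(*d).round(3),np.degrees(np.arctan2(d[1],d[0]))%360)
# overlay predicted arcs for opening angle a
for a in(200,205,210):
    for k in(-48,48):
        t=np.radians(a+k);print(a,k,proj("side",[.599+.105*np.cos(t),.2025+.105*np.sin(t),.156]),((proj("side",[.599+.105*np.cos(t),.2025+.105*np.sin(t),.156])-[190,140])*3.3).round())
import numpy as np
c=np.array([[0.7724,-.2688],[.6951,-.4079],[.5374,-.3242],[.6131,-.176]])
print("locker axis", np.degrees(np.arctan2(*(c[0]-c[3])[::-1])),np.degrees(np.arctan2(*(c[1]-c[2])[::-1])),np.degrees(np.arctan2(*(c[3]-c[2])[::-1])),"front mid",(c[2]+c[3])/2, np.linalg.norm(c[0]-c[3]),np.linalg.norm(c[3]-c[2]))
E
```

```text
[0.507 0.316] 0.146 129.25558940631828
[0.606 0.058] 0.145 272.5951336801321
[0.739 0.169] 0.144 346.6802857814974
[0.678 0.328] 0.148 57.736558281107435
end [0.56 0.11] 0.1 247.1143383616194
end [0.503 0.252] 0.108 152.473277043748
foot [0.504 0.327] 0.156 127.24717826834748
200 -48 [[267.36019217 261.7220273 ]] [[255. 402.]]
200 48 [[274.25765463 229.14198932]] [[278. 294.]]
205 -48 [[270.00219471 260.45919254]] [[264. 398.]]
205 48 [[272.17583649 227.84840904]] [[271. 290.]]
210 -48 [[272.44264689 259.06527805]] [[272. 393.]]
210 48 [[269.92397624 226.67183786]] [[264. 286.]]
locker axis -30.2228811509401 -27.957332975707125 62.94222650443323 front mid [ 0.57525 -0.2501 ] 0.18435924169946025 0.16641433231545893
```

{"api": "send_rows", "payload": {
  "targets": [0,0,-5,0,0,0,6,-2,-1,-10,0,0,0,6,-8,-3.2,-12,0,0,0,6,-14,-5.7,-12,0,0,0,6,-20,-8.1,-12,0,0,0,6],
  "grip_force": 20
}}

```text
t: 0.72
eef_pos: [0.327, 0.4206, 0.3174]
eef_rot: [0.452, 3.108, 0.001]
ft_force: [0.9, 0.7, 0.2]
gripper_width: 0.64
```

{"api": "send_rows", "payload": {
  "targets": [-6,-2.5,0,0,0,0.17,6,-12,-5,0,0,0,0.34,6,-18,-7.5,0,0,0,0.51,6,-24,-10,0,0,0,0.68,6,-30,-12.3,0,0,0,0.85,6]
}}

```text
t: 1.35
eef_pos: [0.5701, 0.2239, 0.3169]
eef_rot: [-1.702, -2.64, 0.0]
ft_force: [-0.3, 1.4, 0.0]
gripper_width: 0.642
```

```bash
cat >>h.py <<'E'
def yaw_y():
    y=R.from_rotvec(r.sense()["eef_rot"]).as_matrix()[:,1]; return np.degrees(np.arctan2(y[1],y[0]))
def plan(p,yaw=None):
    s=r.sense(); print("t",round(s["t"],2),"pos",s["eef_pos"].round(4),"yaw_y",round(yaw_y(),1),"q6",s["q"][5].round(2),"w",round(s["gripper_width"]*9.4,2),"F",s["ft_force"].round(1))
    print("shift cm",to_tool(p).round(2), "az", None if yaw is None else round(-np.radians((yaw-yaw_y()+180)%360-180),3))
E
python3 - <<'E'
from h import *
plan([.599,.2025,.30],5.3)
t=grab("top");s=grab("side")
cv2.imwrite("pics/top1.png",t);cv2.imwrite("pics/side1.png",s)
cv2.imwrite("pics/both1.png",np.hstack([crop(t,315,130,405,280,4.4)[:600],crop(s,260,130,350,280,4.4)[:600]]))
E
```

```text
t 1.35 pos [0.5701 0.2239 0.3169] yaw_y 24.4 q6 -0.16 w 6.04 F [-0.3  1.4  0. ]
shift cm [-3.14  1.75  1.69] az 0.333
```

View pics/both1.png

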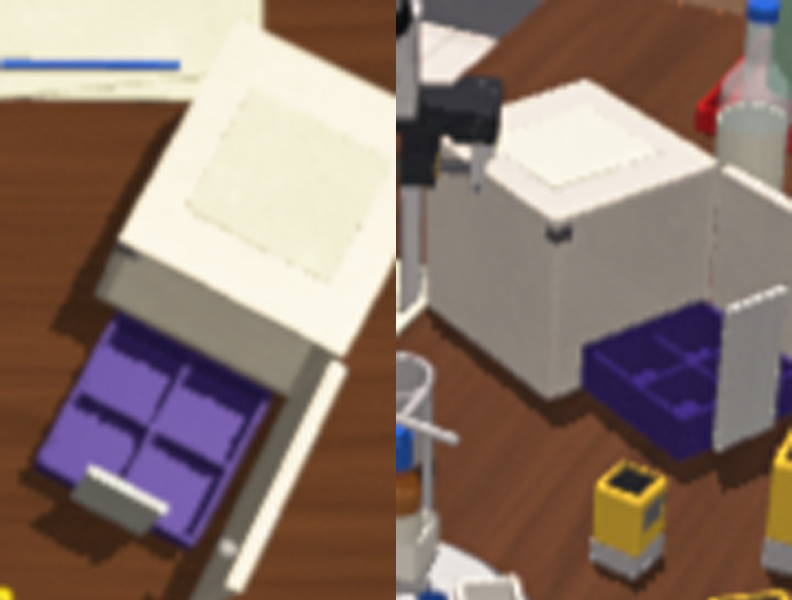

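```bash
python3 - <<'E'
from h import *
from scipy.optimize import least_squares
ft=lambda u,v:np.array((315+u/4.4,130+v/4.4)); fs=lambda u,v:np.array((260+(u-396)/4.4,130+v/4.4))
C=[("top",(0,.085,.17),(120,248)),("top",(0,-.085,.17),(345,355)),("top",(.18,.085,.17),(250,25)),
("side",(0,.085,.17),(556,222)),("side",(0,-.085,.17),(716,165)),("side",(.18,-.085,.17),(586,80)),("side",(0,.085,0),(550,398))]
def W(q,p): c,s=np.cos(q[2]),np.sin(q[2]); p=np.array(p); return np.array([q[0]+c*p[0]-s*p[1],q[1]+s*p[0]+c*p[1],p[2]])
res=lambda q:np.concatenate([proj(n,W(q,p))[0]-(ft if n=="top" else fs)(*uv) for n,p,uv in C])
o=least_squares(res,[.575,-.25,-.47],loss="soft_l1"); print(o.x,o.fun.round(1))
inv=lambda w:np.array([np.cos(o.x[2])*(w[0]-o.x[0])+np.sin(o.x[2])*(w[1]-o.x[1]),-np.sin(o.x[2])*(w[0]-o.x[0])+np.cos(o.x[2])*(w[1]-o.x[1])])
for l,a,b in [("cross",(148,440),(693,358)),("plateL",(90,465),(722,310)),("plateR",(167,508),(785,288))]:
    p,e=tri(ft(*a),fs(*b)); print(l,p.round(4),e.round(4),inv(p).round(4))
for l,uv,z in [("trayFL",(38,467),.054),("trayFR",(187,548),.054),("cross",(148,440),.054),("platetop",(128,488),.145)]: 
    p=at("top",*ft(*uv),z);print(l,p.round(4),inv(p).round(4))
for l,uv,z in [("trayFL",(680,423),.054),("cross",(693,358),.054)]: 
    p=at("side",*fs(*uv),z);print(l,p.round(4),inv(p).round(4))
for l,uv in [("doorend",(237,588)),("doorhinge",(345,368))]:
    p=at("top",*ft(*uv),.17);print(l,p.round(4),inv(p).round(4))
print("logger side top",at("side",*fs(632,483),.07), "base",at("side",*fs(630,575),0))
E
```

```text
[ 0.57577944 -0.24869118 -0.48592146] [-0.1 -1.4 -0.1  0.8 -2.7 -0.7  0.2 -0.7  1.3 -1.   0.3 -0.4  0.  -0.2]
cross [ 0.5011 -0.2048  0.0552] 0.0071 [-0.0865  0.004 ]
plateL [ 0.4665 -0.155   0.14  ] 0.0009 [-0.1404  0.0319]
plateR [ 0.4363 -0.2073  0.1402] 0.002 [-0.1427 -0.0285]
trayFL [ 0.477  -0.1259] [-0.1447  0.0625]
trayFR [ 0.4197 -0.2327] [-0.1455 -0.0588]
cross [ 0.4978 -0.2058] [-0.089   0.0016]
platetop [ 0.4499 -0.1802] [-0.1433  0.0018]
trayFL [ 0.48  -0.117] [-0.1462  0.0717]
cross [ 0.5054 -0.2061] [-0.0821  0.0047]
doorend [ 0.381  -0.2482] [-0.1724 -0.0905]
doorhinge [ 0.5297 -0.324 ] [-0.0056 -0.0881]
logger side top [ 0.47446477 -0.00862164] base [0.46442743 0.00908991]
```

{"api": "send_rows", "payload": {
  "targets": [-0.8,0.5,0.5,0,0,0.1,6,-1.6,0.9,1,0,0,0.2,6,-2.4,1.4,1.5,0,0,0.3,6,-3.1,1.75,1.7,0,0,0.333,6,-3.1,1.75,1.7,0,0,0.333,6]
}}

```text
t: 2.08
eef_pos: [0.5976, 0.2046, 0.2999]
eef_rot: [-2.108, -2.328, 0.001]
ft_force: [0.3, -0.6, 0.1]
gripper_width: 0.639
```

{"api": "send_rows", "payload": {
  "targets": [0,0,3,0,0,0,5,0,0,6,0,0,0,5,0,0,9,0,0,0,5,0,0,12.2,0,0,0,5,0,0,12.2,0,0,0,5]
}}

```text
t: 2.7
eef_pos: [0.5956, 0.2046, 0.1761]
eef_rot: [-2.106, -2.326, 0.007]
ft_force: [0.0, 0.0, -0.1]
gripper_width: 0.531
```

```bash
python3 - <<'E'
from h import *
plan([.599,.2025,.178],5.3)
t=grab("top");s=grab("side")
cv2.imwrite("pics/both2.png",np.hstack([crop(t,165,130,285,260,3.3),crop(s,185,190,305,320,3.3)]))
E
```

```text
t 2.7 pos [0.5956 0.2046 0.1761] yaw_y 5.7 q6 0.12 w 4.99 F [ 0.   0.  -0.1]
shift cm [-0.24  0.32 -0.19] az 0.007
```

View pics/both2.png

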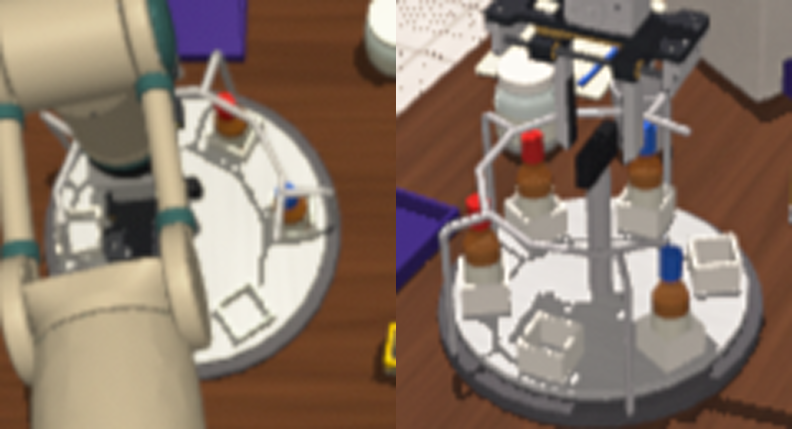

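{"api": "send_rows", "payload": {
  "targets": [-0.1,0.3,0,0,0,0,5,-0.1,0.3,0,0,0,0,5,-0.1,0.3,0,0,0,0,1,-0.1,0.3,0,0,0,0,1,-0.1,0.3,0,0,0,0,1]
}}

```text
t: 3.42
eef_pos: [0.6008, 0.2039, 0.1783]
eef_rot: [-2.11, -2.328, -0.0]
ft_force: [0.1, -0.0, 0.3]
gripper_width: 0.251
```

{"api": "send_rows", "payload": {
  "targets": [0,0,0,0,0,0,1,0,0,0,0,0,0,1,0,0,0,0,0,0,1,0,0,0,0,0,0.02,1,0,0,0,0,0,0.05,1]
}}

```text
t: 4.05
eef_pos: [0.5998, 0.2038, 0.1782]
eef_rot: [-2.168, -2.271, 0.003]
ft_force: [-5.3, -0.4, 3.3]
gripper_width: 0.166
```

```bash
python3 - <<'E'
from h import *
plan([.599,.203,.178],-128.5)
E
```

```text
t 4.05 pos [0.5998 0.2038 0.1782] yaw_y 2.7 q6 0.17 w 1.56 F [-5.3 -0.4  3.3]
shift cm [-0.07 -0.08  0.02] az 2.289
```

{"api": "send_rows", "payload": {
  "targets": [0,-0.12,0,0,0,0.02,1,0,-0.12,0,0,0,0.06,1,0,-0.12,0,0,0,0.12,1,0,-0.12,0,0,0,0.2,1,0,-0.12,0,0,0,0.29,1]
}}

```text
t: 4.68
eef_pos: [0.5992, 0.2038, 0.1782]
eef_rot: [-2.476, -1.932, 0.001]
ft_force: [-5.3, -0.8, 2.2]
gripper_width: 0.169
```

{"api": "send_rows", "payload": {
  "targets": [0,0,0,0,0,0.1,1,0,0,0,0,0,0.2,1,0,0,0,0,0,0.3,1,0,0,0,0,0,0.4,1,0,0,0,0,0,0.5,1]
}}

```text
t: 5.3
eef_pos: [0.5983, 0.2043, 0.1782]
eef_rot: [-2.876, -1.258, 0.003]
ft_force: [-6.8, 0.4, 2.9]
gripper_width: 0.17
```

{"api": "send_rows", "payload": {
  "targets": [0,0,0,0,0,0.1,1,0,0,0,0,0,0.2,1,0,0,0,0,0,0.3,1,0,0,0,0,0,0.4,1,0,0,0,0,0,0.5,1]
}}

```text
t: 5.92
eef_pos: [0.5976, 0.2052, 0.1782]
eef_rot: [-3.097, -0.508, 0.005]
ft_force: [-7.0, 2.1, 3.1]
gripper_width: 0.168
```

{"api": "send_rows", "payload": {
  "targets": [0,0,0,0,0,0.1,1,0,0,0,0,0,0.2,1,0,0,0,0,0,0.3,1,0,0,0,0,0,0.4,1,0,0,0,0,0,0.5,1]
}}

```text
t: 6.55
eef_pos: [0.5976, 0.2063, 0.1782]
eef_rot: [-3.126, 0.274, 0.006]
ft_force: [-6.8, 3.3, 3.2]
gripper_width: 0.171
```

```bash
python3 - <<'E'
from h import *
plan([.599,.203,.178],-128.5)
E
```

```text
t 6.55 pos [0.5976 0.2063 0.1782] yaw_y -100.0 q6 1.96 w 1.6 F [-6.8  3.3  3.2]
shift cm [0.2  0.3  0.02] az 0.497
```

{"api": "send_rows", "payload": {
  "targets": [0,0,0,0,0,0.1,1,0,0,0,0,0,0.2,1,0,0,0,0,0,0.29,1,0,0,0,0,0,0.37,1,0,0,0,0,0,0.43,1]
}}

```text
t: 7.18
eef_pos: [0.5979, 0.2071, 0.1782]
eef_rot: [-2.995, 0.933, 0.007]
ft_force: [-5.6, 5.2, 2.1]
gripper_width: 0.168
```

{"api": "send_rows", "payload": {
  "targets": [0,0,0,0,0,0.02,1,0,0,0,0,0,0.03,1,0,0,0,0,0,0.03,1,0,0,0,0,0,0.03,4,0,0,0,0,0,0.03,4]
}}

```text
t: 7.8
eef_pos: [0.6012, 0.2037, 0.1784]
eef_rot: [-2.985, 0.975, -0.005]
ft_force: [-0.3, -0.3, 0.0]
gripper_width: 0.344
```

{"api": "send_rows", "payload": {
  "targets": [0,0,0,0,0,0,4,0,0,-3,0,0,0,4,0,0,-6,0,0,0,4,0,0,-9,0,0,0,4,0,0,-12,0,0,0,4]
}}

```text
t: 8.43
eef_pos: [0.6002, 0.2035, 0.2993]
eef_rot: [-2.986, 0.976, -0.002]
ft_force: [0.9, 0.3, -0.5]
gripper_width: 0.423
```

```bash
python3 - <<'E'
from h import *
plan([.5,.164,.25],None)
t=grab("top");s=grab("side")
cv2.imwrite("pics/both3.png",np.hstack([crop(t,165,130,285,260,3.3),crop(s,185,190,305,320,3.3)]))
E
```

```text
t 8.43 pos [0.6002 0.2035 0.2993] yaw_y -126.2 q6 2.42 w 3.98 F [ 0.9  0.3 -0.5]
shift cm [-5.76  9.11  4.92] az None
```

View pics/both3.png

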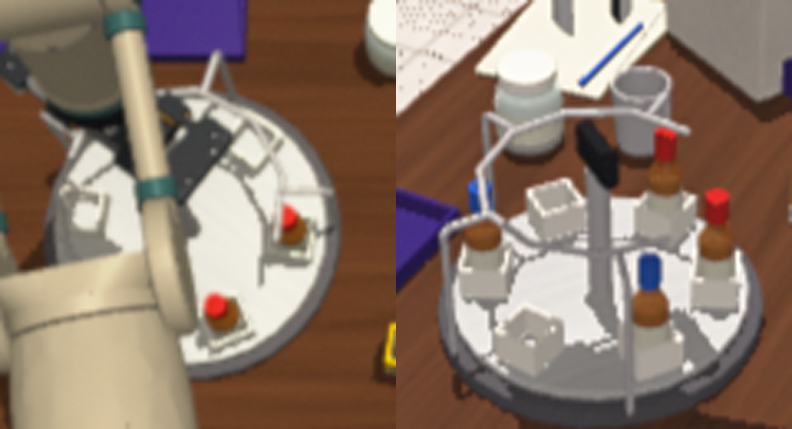

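```bash
python3 - <<'E'
from h import *
ft=lambda u,v:(165+u/3.3,130+v/3.3); fs=lambda u,v:(185+(u-396)/3.3,190+v/3.3)
ax=np.array([.599,.2035])
for a,b in [((215,300),(717,195)),((288,215),(665,133))]:
    p,e=tri(ft(*a),fs(*b)); q=at("top",*ft(*a),.142); w=at("side",*fs(*b),.142)
    for x in(p[:2],q,w): d=x-ax; print(x.round(4),np.hypot(*d).round(3),(np.degrees(np.arctan2(d[1],d[0]))%360).round(1))
    print(p[2],e)
plan([.503,.165,.25],111.5)
E
```

```text
[0.5058 0.1624] 0.102 203.8
[0.5068 0.1625] 0.101 204.0
[0.5026 0.1655] 0.104 201.5
0.1393156935565505 0.003159741326055953
[0.5891 0.0985] 0.105 264.6
[0.5875 0.0979] 0.106 263.8
[0.5866 0.1041] 0.1 262.9
0.13741763486306896 0.0008762476863530072
t 8.53 pos [0.6019 0.2039 0.302 ] yaw_y -126.2 q6 2.42 w 4.03 F [ 0.1  0.5 -0.8]
shift cm [-5.71  9.01  5.11] az 2.135
```

{"api": "send_rows", "payload": {
  "targets": [-1.2,1.8,1,0,0,-0.18,5,-2.4,3.6,2,0,0,-0.36,5,-3.6,5.4,3,0,0,-0.54,5,-4.8,7.2,4,0,0,-0.72,5,-5.6,9,5,0,0,-0.9,5]
}}

```text
t: 9.15
eef_pos: [0.5001, 0.1637, 0.2465]
eef_rot: [3.112, 0.43, -0.002]
ft_force: [0.3, -0.0, 0.4]
gripper_width: 0.532
```

{"api": "send_rows", "payload": {
  "targets": [0,0,0,0,0,-0.1,5,0,0,1,0,0,-0.1,5,0,0,3,0,0,-0.1,5,0,0,4,0,0,-0.1,5,0,0,4,0,0,-0.1,5]
}}

```text
t: 9.78
eef_pos: [0.5008, 0.1641, 0.2069]
eef_rot: [-3.088, -0.575, 0.004]
ft_force: [0.5, 0.2, 0.1]
gripper_width: 0.533
```

```bash
python3 - <<'E'
from h import *
plan([.504,.164,.124],111.5)
t=grab("top");s=grab("side")
cv2.imwrite("pics/both4.png",np.hstack([crop(t,165,130,285,260,3.3),crop(s,205,190,325,320,3.3)]))
E
```

```text
t 9.78 pos [0.5008 0.1641 0.2069] yaw_y -68.9 q6 1.39 w 5.01 F [0.5 0.2 0.1]
shift cm [0.32 0.13 8.29] az 3.134
```

View pics/both4.png

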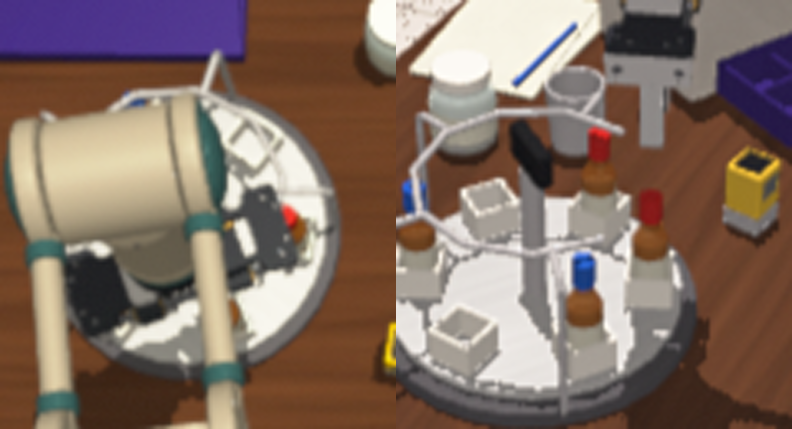

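{"api": "send_rows", "payload": {
  "targets": [0.3,0.1,2,0,0,0,5,0.3,0.1,4,0,0,0,5,0.3,0.1,6,0,0,0,5,0.3,0.1,7.6,0,0,0,5,0.3,0.1,8.3,0,0,0,5],
  "grip_force": 25
}}

```text
t: 10.5
eef_pos: [0.5047, 0.1644, 0.125]
eef_rot: [-3.088, -0.576, -0.0]
ft_force: [0.6, -0.3, 0.9]
gripper_width: 0.536
```

{"api": "send_rows", "payload": {
  "targets": [0,0,0,0,0,0,1.5,0,0,0,0,0,0,1.5,0,0,0,0,0,0,1.5,0,0,0,0,0,0,1.5,0,0,0,0,0,0,1.5]
}}

```text
t: 11.12
eef_pos: [0.505, 0.1644, 0.1259]
eef_rot: [-3.088, -0.576, -0.002]
ft_force: [0.3, 0.0, 3.2]
gripper_width: 0.209
```

{"api": "send_rows", "payload": {
  "targets": [0,0,0,0,0,0,1.5,0,0,-0.5,0,0,0,1.5,0,0,-1,0,0,0,1.5,0,0,-1.5,0,0,0,1.5,0,0,-2,0,0,0,1.5]
}}

```text
t: 11.75
eef_pos: [0.5045, 0.1643, 0.1455]
eef_rot: [-3.088, -0.576, 0.0]
ft_force: [-0.7, -0.5, -0.9]
gripper_width: 0.212
```

{"api": "send_rows", "payload": {
  "targets": [0,0,-2.4,0,0,0,1.5,0,0,-4.8,0,0,0,1.5,0,0,-7.2,0,0,0,1.5,0,0,-9.6,0,0,0,1.5,0,0,-12,0,0,0,1.5]
}}

```text
t: 12.38
eef_pos: [0.5044, 0.1643, 0.2662]
eef_rot: [-3.088, -0.576, -0.0]
ft_force: [0.7, -0.2, -1.0]
gripper_width: 0.214
```

{"api": "send_rows", "payload": {
  "targets": [-0.7,2,-1,0,0,0,1.5,-2.1,6,-1,0,0,0,1.5,-3.9,11,-1,0,0,0,1.5,-5.7,16,-1,0,0,0,1.5,-7.4,21,-1,0,0,0,1.5]
}}

```text
t: 13.0
eef_pos: [0.511, -0.0598, 0.2755]
eef_rot: [3.088, 0.576, 0.001]
ft_force: [1.7, 0.4, -0.4]
gripper_width: 0.213
```

{"api": "send_rows", "payload": {
  "targets": [-1.8,5,0,0,0,0.17,1.5,-3.6,10,0,0,0,0.34,1.5,-5,14,0,0,0,0.51,1.5,-6,17,0,0,0,0.68,1.5,-6.4,18,0,0,0,0.85,1.5]
}}

```text
t: 13.62
eef_pos: [0.5162, -0.2514, 0.2749]
eef_rot: [3.048, -0.761, -0.001]
ft_force: [0.1, -0.3, -0.6]
gripper_width: 0.212
```

{"api": "send_rows", "payload": {
  "targets": [0,0,0,0,0,0,1.5,0,0,0,0,0,0,1.5,0,0,0,0,0,0,1.5,0,0,0,0,0,0,1.5,0,0,0,0,0,0,1.5]
}}

```text
t: 14.25
eef_pos: [0.5164, -0.2488, 0.2753]
eef_rot: [-3.051, 0.747, -0.0]
ft_force: [-0.5, -0.1, -0.3]
gripper_width: 0.211
```

```bash
python3 - <<'E'
from h import *
plan([.5162,-.25,.119],-117.8)
t=grab("top");s=grab("side")
cv2.imwrite("pics/both5.png",np.hstack([crop(t,265,130,405,280,2.8),crop(s,220,120,360,270,2.8)]))
E
```

```text
t 14.25 pos [ 0.5164 -0.2488  0.2753] yaw_y -117.5 q6 1.48 w 1.99 F [-0.5 -0.1 -0.3]
shift cm [ 0.04  0.12 15.63] az 0.005
```

View pics/both5.png

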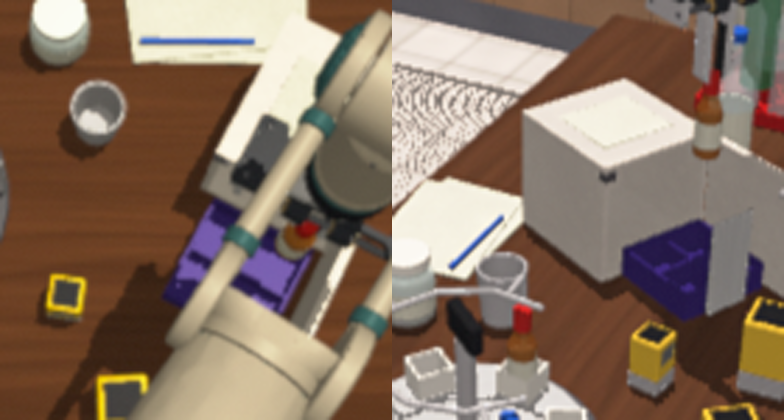

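{"api": "send_rows", "payload": {
  "targets": [0,0.1,2,0,0,0,1.5,0,0.1,4.5,0,0,0,1.5,0,0.1,7,0,0,0,1.5,0,0.1,9.5,0,0,0,1.5,0,0.1,11.5,0,0,0,1.5]
}}

```text
t: 14.98
eef_pos: [0.5157, -0.2499, 0.1592]
eef_rot: [-3.051, 0.748, 0.001]
ft_force: [0.6, 0.6, -1.6]
gripper_width: 0.216
```

{"api": "send_rows", "payload": {
  "targets": [0,0,1.5,0,0,0,1.5,0,0,2.7,0,0,0,1.5,0,0,3.6,0,0,0,1.5,0,0,4.2,0,0,0,1.5,0,0,4.2,0,0,0,1.5]
}}

```text
t: 15.6
eef_pos: [0.5158, -0.25, 0.118]
eef_rot: [-3.051, 0.748, 0.001]
ft_force: [-1.0, -0.7, -0.8]
gripper_width: 0.209
```

```bash
python3 - <<'E'
from h import *
plan([.5162,-.25,.115],-117.8)
s=grab("side")
cv2.imwrite("pics/side6.png",crop(s,280,130,360,210,5))
E
```

```text
t 15.6 pos [ 0.5158 -0.25    0.118 ] yaw_y -117.6 q6 1.48 w 1.97 F [-1.  -0.7 -0.8]
shift cm [ 0.03 -0.02  0.3 ] az 0.004
```

View pics/side6.png

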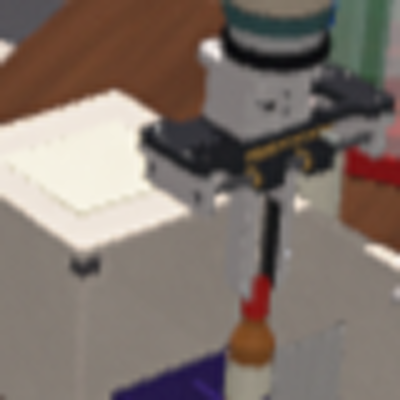

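{"api": "send_rows", "payload": {
  "targets": [0,0,0.25,0,0,0,1.5,0,0,0.25,0,0,0,4.5,0,0,0.25,0,0,0,4.5,0,0,0.25,0,0,0,4.5,0,0,0.25,0,0,0,4.5]
}}

```text
t: 16.27
eef_pos: [0.516, -0.2501, 0.1158]
eef_rot: [-3.051, 0.749, -0.0]
ft_force: [-0.4, -0.3, 0.1]
gripper_width: 0.477
```

{"api": "send_rows", "payload": {
  "targets": [0,0,-2,0,0,0,4.5,0,0,-5,0,0,0,4.5,0,0,-9,0,0,0,4.5,0,0,-13,0,0,0,4.5,0,0,-17,0,0,0,4.5]
}}

```text
t: 16.9
eef_pos: [0.5158, -0.25, 0.2871]
eef_rot: [-3.051, 0.749, -0.0]
ft_force: [0.6, -0.1, -0.3]
gripper_width: 0.48
```

{"api": "send_rows", "payload": {
  "targets": [-1.3,-4.1,-1,0,0,0,4.5,-2.9,-9.5,-1,0,0,0,4.5,-4.5,-14.6,-1,0,0,0,4.5,-6.2,-20,-1,0,0,0,4.5,-7.9,-25.5,-1,0,0,0,4.5]
}}

```text
t: 17.52
eef_pos: [0.564, 0.0142, 0.2959]
eef_rot: [-3.051, 0.749, -0.001]
ft_force: [0.9, 0.1, 0.3]
gripper_width: 0.477
```

{"api": "send_rows", "payload": {
  "targets": [-1.6,-5.2,0,0,0,-0.17,5,-3,-10,0,0,0,-0.34,5,-4.4,-14.3,0,0,0,-0.51,5,-5.3,-17.2,0,0,0,-0.68,5,-5.7,-18.6,0,0,0,-0.85,5]
}}

```text
t: 18.15
eef_pos: [0.5995, 0.2058, 0.2954]
eef_rot: [-3.086, -0.588, 0.0]
ft_force: [-0.1, -0.0, -1.6]
gripper_width: 0.533
```

{"api": "send_rows", "payload": {
  "targets": [0,0,0,0,0,-0.17,5,0,0,0,0,0,-0.34,5,0,0,0,0,0,-0.51,5,0,0,0,0,0,-0.68,5,0,0,0,0,0,-0.85,5]
}}

```text
t: 18.77
eef_pos: [0.5994, 0.2038, 0.2957]
eef_rot: [-2.571, -1.805, 0.0]
ft_force: [-0.1, -0.5, -0.0]
gripper_width: 0.534
```

{"api": "send_rows", "payload": {
  "targets": [0,0,0,0,0,-0.17,5,0,0,0,0,0,-0.34,5,0,0,0,0,0,-0.51,5,0,0,0,0,0,-0.68,5,0,0,0,0,0,-0.85,5]
}}

```text
t: 19.4
eef_pos: [0.5994, 0.2038, 0.2957]
eef_rot: [-1.598, -2.705, 0.0]
ft_force: [0.3, -0.1, 0.6]
gripper_width: 0.536
```

```bash
python3 - <<'E'
from h import *
plan([.5995,.2045,.178],54)
t=grab("top");s=grab("side")
cv2.imwrite("pics/both7.png",np.hstack([crop(t,265,130,405,280,2.8),crop(s,220,120,360,270,2.8)]))
E
```

```text
t 19.4 pos [0.5994 0.2038 0.2957] yaw_y 28.9 q6 -0.29 w 5.03 F [ 0.3 -0.1  0.6]
shift cm [ 0.06  0.04 11.77] az -0.439
```

View pics/both7.png

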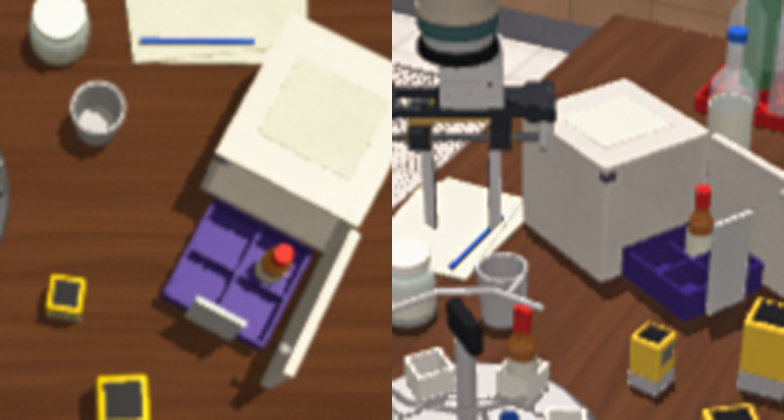

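{"api": "send_rows", "payload": {
  "targets": [0,0,1,0,0,-0.17,5,0,0,2,0,0,-0.34,5,0,0,3,0,0,-0.42,5,0,0,4,0,0,-0.42,5,0,0,5,0,0,-0.42,5],
  "grip_force": 20
}}

```text
t: 20.12
eef_pos: [0.5995, 0.2038, 0.2452]
eef_rot: [1.011, 2.974, 0.0]
ft_force: [0.9, -0.1, 0.4]
gripper_width: 0.531
```

{"api": "send_rows", "payload": {
  "targets": [0,0,2,0,0,0,5,0,0,4,0,0,0,5,0,0,6.7,0,0,0,5,0,0,6.7,0,0,0,1,0,0,6.7,0,0,0,1]
}}

```text
t: 20.75
eef_pos: [0.6, 0.204, 0.1796]
eef_rot: [1.008, 2.974, 0.001]
ft_force: [-0.4, -0.0, 0.6]
gripper_width: 0.355
```

{"api": "send_rows", "payload": {
  "targets": [0,0,0,0,0,0,1,0,0,0,0,0,0,1,0,0,0,0,0,0,1,0,0,0,0,0,0,1,0,0,0,0,0,0.03,1]
}}

```text
t: 21.38
eef_pos: [0.601, 0.2049, 0.18]
eef_rot: [1.052, 2.957, 0.005]
ft_force: [2.4, 3.9, 3.9]
gripper_width: 0.168
```

{"api": "send_rows", "payload": {
  "targets": [0,0,0,0,0,0.06,1,0,0,0,0,0,0.14,1,0,0,0,0,0,0.24,1,0,0,0,0,0,0.34,1,0,0,0,0,0,0.44,1]
}}

```text
t: 22.0
eef_pos: [0.6004, 0.2044, 0.18]
eef_rot: [1.676, 2.655, 0.004]
ft_force: [2.2, 2.3, 5.4]
gripper_width: 0.17
```

{"api": "send_rows", "payload": {
  "targets": [0,0,0,0,0,0.1,1,0,0,0,0,0,0.2,1,0,0,0,0,0,0.3,1,0,0,0,0,0,0.39,1,0,0,0,0,0,0.47,1]
}}

```text
t: 22.62
eef_pos: [0.5997, 0.2043, 0.18]
eef_rot: [2.249, 2.193, 0.003]
ft_force: [0.4, 3.6, 6.3]
gripper_width: 0.165
```

{"api": "send_rows", "payload": {
  "targets": [0,0,0,0,0,0.06,1,0,0,0,0,0,0.1,1,0,0,0,0,0,0.12,1,0,0,0,0,0,0.12,1,0,0,0,0,0,0.12,1]
}}

```text
t: 23.25
eef_pos: [0.5995, 0.2043, 0.18]
eef_rot: [-2.374, -2.058, -0.002]
ft_force: [1.1, 4.1, 5.0]
gripper_width: 0.165
```

```bash
python3 - <<'E'
from h import *
plan([.5995,.2045,.178],-8)
E
```

```text
t 23.25 pos [0.5995 0.2043 0.18  ] yaw_y -8.2 q6 0.36 w 1.55 F [1.1 4.1 5. ]
shift cm [ 0.02 -0.    0.2 ] az -0.003
```

{"api": "send_rows", "payload": {
  "targets": [0,0,0,0,0,0,4,0,0,0,0,0,0,4,0,0,0,0,0,0,4,0,0,-3,0,0,0,4,0,0,-6,0,0,0,4]
}}

```text
t: 23.88
eef_pos: [0.5989, 0.2034, 0.2386]
eef_rot: [-2.373, -2.057, 0.004]
ft_force: [0.3, 0.0, 0.6]
gripper_width: 0.429
```

{"api": "send_rows", "payload": {
  "targets": [0,0,-3,0,0,0,4,0,0,-6,0,0,0,4,0,0,-6,0,0,0,4,0,0,-6,0,0,0,4,0,0,-6,0,0,0,4]
}}

```text
t: 24.5
eef_pos: [0.5987, 0.2035, 0.2968]
eef_rot: [-2.372, -2.057, 0.005]
ft_force: [-0.5, -0.6, 0.3]
gripper_width: 0.42
```

```bash
python3 - <<'E'
from h import *
t=grab("top");s=grab("side")
for n,im in(("top",t),("side",s)):
    h=cv2.cvtColor(im,cv2.COLOR_BGR2HSV); m=(((h[...,0]<6)|(h[...,0]>174))&(h[...,1]>180)&(h[...,2]>90)).astype(np.uint8)
    k,_,st,c=cv2.connectedComponentsWithStats(m)
    for i in range(1,k):
        if st[i,4]>12:
            w=at(n,*c[i],.129)
            if .3<w[0]<.8 and -.35<w[1]<.4: print(n,c[i].round(1),st[i],w.round(4))
plan([.503,.164,.25],-68.5)
cv2.imwrite("pics/both8.png",np.hstack([crop(t,165,130,285,260,3.3),crop(s,205,190,325,320,3.3)]))
E
```

```text
top [365.8 220.7] [362 217   8   8  44] [ 0.5148 -0.2487]
top [229.4 223. ] [227 220   6   7  34] [0.5027 0.1664]
side [330.7 190.1] [329 186   5   9  34] [ 0.5082 -0.2293]
side [281.9 252.5] [279 247   7  12  72] [0.5035 0.1654]
t 24.6 pos [0.5989 0.2036 0.2973] yaw_y -8.1 q6 0.36 w 4.0 F [ 0.5 -0.8  0.7]
shift cm [-5.28 -8.93  4.76] az 1.054
```

View pics/both8.png

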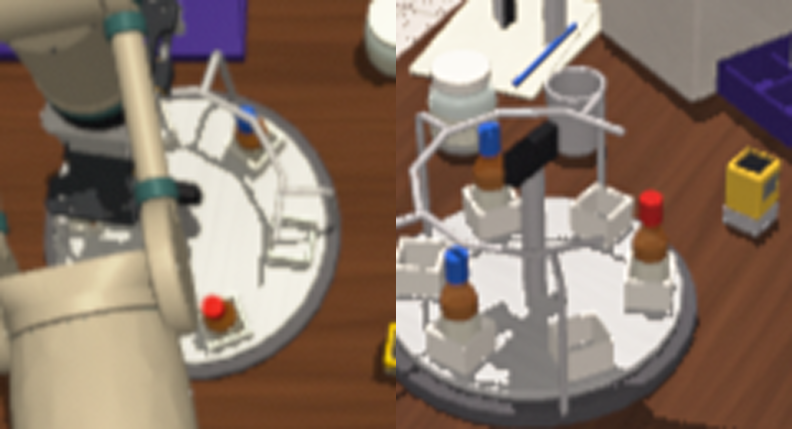

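{"api": "send_rows", "payload": {
  "targets": [-1,-1.8,1,0,0,0.18,5,-2,-3.6,2,0,0,0.36,5,-3.1,-5.4,3,0,0,0.54,5,-4.2,-7.2,4,0,0,0.72,5,-5.15,-8.95,4.8,0,0,0.88,5]
}}

```text
t: 25.22
eef_pos: [0.5024, 0.1651, 0.2497]
eef_rot: [-3.026, -0.843, 0.002]
ft_force: [-0.2, 1.4, 0.2]
gripper_width: 0.528
```

{"api": "send_rows", "payload": {
  "targets": [0,0,1,0,0,0.17,5,0,0,3,0,0,0.17,5,0,0,4,0,0,0.17,5,0,0,4,0,0,0.17,5,0,0,4,0,0,0.17,5]
}}

```text
t: 25.85
eef_pos: [0.504, 0.1656, 0.2112]
eef_rot: [-3.085, -0.592, -0.001]
ft_force: [-0.0, 1.1, 0.4]
gripper_width: 0.529
```

```bash
python3 - <<'E'
from h import *
plan([.503,.1655,.124],-68.5)
E
```

```text
t 25.85 pos [0.504  0.1656 0.2112] yaw_y -68.3 q6 1.38 w 4.97 F [-0.   1.1  0.4]
shift cm [-0.11 -0.03  8.72] az 0.004
```

{"api": "send_rows", "payload": {
  "targets": [-0.1,0,2,0,0,0,5,-0.1,0,4,0,0,0,5,-0.1,0,6,0,0,0,5,-0.1,0,8,0,0,0,5,-0.1,0,8.7,0,0,0,5],
  "grip_force": 25
}}

```text
t: 26.48
eef_pos: [0.5025, 0.1651, 0.1233]
eef_rot: [-3.085, -0.592, 0.001]
ft_force: [0.2, -0.5, -0.7]
gripper_width: 0.531
```

{"api": "send_rows", "payload": {
  "targets": [0,0,0,0,0,0,1.5,0,0,0,0,0,0,1.5,0,0,0,0,0,0,1.5,0,0,0,0,0,0,1.5,0,0,0,0,0,0,1.5]
}}

```text
t: 27.1
eef_pos: [0.5032, 0.1653, 0.1244]
eef_rot: [-3.085, -0.591, -0.002]
ft_force: [0.1, 0.1, 3.7]
gripper_width: 0.211
```

{"api": "send_rows", "payload": {
  "targets": [0,0,0,0,0,0,1.5,0,0,-0.5,0,0,0,1.5,0,0,-1,0,0,0,1.5,0,0,-1.5,0,0,0,1.5,0,0,-2,0,0,0,1.5]
}}

```text
t: 27.72
eef_pos: [0.5026, 0.1651, 0.144]
eef_rot: [-3.085, -0.591, 0.0]
ft_force: [0.3, 1.1, -1.3]
gripper_width: 0.216
```

{"api": "send_rows", "payload": {
  "targets": [0,0,-2.4,0,0,0,1.5,0,0,-4.8,0,0,0,1.5,0,0,-7.2,0,0,0,1.5,0,0,-9.6,0,0,0,1.5,0,0,-12,0,0,0,1.5]
}}

```text
t: 28.35
eef_pos: [0.5025, 0.1651, 0.2647]
eef_rot: [-3.085, -0.591, -0.0]
ft_force: [0.3, 0.5, -1.4]
gripper_width: 0.215
```

{"api": "send_rows", "payload": {
  "targets": [-0.5,2,-1,0,0,0,1.5,-1.5,5.5,-1,0,0,0,1.5,-2.7,10,-1,0,0,0,1.5,-4,15,-1,0,0,0,1.5,-5.3,20,-1,0,0,0,1.5]
}}

```text
t: 28.98
eef_pos: [0.5274, -0.0417, 0.274]
eef_rot: [-3.085, -0.592, -0.001]
ft_force: [0.2, 0.9, -1.3]
gripper_width: 0.216
```

{"api": "send_rows", "payload": {
  "targets": [-1.2,4.5,0,0,0,0.17,1.5,-2.3,8.7,0,0,0,0.34,1.5,-3.2,12,0,0,0,0.51,1.5,-3.9,14.4,0,0,0,0.68,1.5,-4.1,15.1,0,0,0,0.86,1.5]
}}

```text
t: 29.6
eef_pos: [0.545, -0.1976, 0.2735]
eef_rot: [3.048, -0.761, -0.001]
ft_force: [-0.2, 0.3, -1.6]
gripper_width: 0.212
```

{"api": "send_rows", "payload": {
  "targets": [0,0,0,0,0,0,1.5,0,0,0,0,0,0,1.5,0,0,2,0,0,0,1.5,0,0,4,0,0,0,1.5,0,0,6,0,0,0,1.5]
}}

```text
t: 30.22
eef_pos: [0.5451, -0.1949, 0.2134]
eef_rot: [-3.052, 0.744, -0.001]
ft_force: [-0.4, -0.3, -0.9]
gripper_width: 0.211
```

```bash
python3 - <<'E'
from h import *
plan([.5452,-.1952,.115],-117.8)
t=grab("top")
h=cv2.cvtColor(t,cv2.COLOR_BGR2HSV); m=(((h[...,0]<6)|(h[...,0]>174))&(h[...,1]>180)&(h[...,2]>90)).astype(np.uint8)
k,_,st,c=cv2.connectedComponentsWithStats(m)
for i in range(1,k):
    w=at("top",*c[i],.129)
    if st[i,4]>8 and .3<w[0]<.8 and -.35<w[1]<.4: print(c[i].round(1),w.round(4))
E
```

```text
t 30.23 pos [ 0.5451 -0.1949  0.2134] yaw_y -117.4 q6 1.59 w 1.98 F [-0.4 -0.3 -0.9]
shift cm [0.01 0.03 9.84] az 0.007
[350.8 205.3] [ 0.5622 -0.2038]
[365.7 220.7] [ 0.5148 -0.2483]
```

{"api": "send_rows", "payload": {
  "targets": [0,0,2,0,0,0,1.5,0,0,4,0,0,0,1.5,0,0,6,0,0,0,1.5,0,0,7.5,0,0,0,1.5,0,0,8.6,0,0,0,1.5]
}}

```text
t: 30.9
eef_pos: [0.5452, -0.1954, 0.1273]
eef_rot: [-3.051, 0.747, -0.0]
ft_force: [0.2, 0.4, -1.0]
gripper_width: 0.215
```

{"api": "send_rows", "payload": {
  "targets": [0,0,0.7,0,0,0,1.5,0,0,1.3,0,0,0,1.5,0,0,1.3,0,0,0,1.5,0,0,1.3,0,0,0,3.6,0,0,1.3,0,0,0,3.6]
}}

```text
t: 31.52
eef_pos: [0.5456, -0.196, 0.1154]
eef_rot: [3.051, -0.749, 0.002]
ft_force: [0.3, -0.1, -0.3]
gripper_width: 0.371
```

{"api": "send_rows", "payload": {
  "targets": [0,0,0,0,0,0,3.6,0,0,0,0,0,0,3.6,0,0,-2,0,0,0,3.6,0,0,-5,0,0,0,3.6,0,0,-9,0,0,0,3.6]
}}

```text
t: 32.15
eef_pos: [0.5445, -0.1955, 0.2048]
eef_rot: [-3.051, 0.749, 0.003]
ft_force: [1.1, 0.2, 0.0]
gripper_width: 0.381
```

{"api": "send_rows", "payload": {
  "targets": [0,-3,-3,0,0,0,6,0,-7,-5,0,0,0,6,0,-12,-5,0,0,0,6,0,-17,-5,0,0,0,6,0,-20,-5,0,0,0,6]
}}

```text
t: 32.78
eef_pos: [0.6385, -0.0162, 0.2547]
eef_rot: [-3.051, 0.746, -0.0]
ft_force: [0.2, -0.3, 0.2]
gripper_width: 0.637
```

```bash
python3 - <<'E'
from h import *
plan([.476,-.015,.2],None)
t=grab("top");s=grab("side")
cv2.imwrite("pics/both9.png",np.hstack([crop(t,265,130,405,280,2.8),crop(s,220,120,360,270,2.8)]))
E
```

```text
t 32.77 pos [ 0.6385 -0.0162  0.2547] yaw_y -117.5 q6 1.92 w 5.98 F [ 0.2 -0.3  0.2]
shift cm [-14.47   7.39   5.47] az None
```

View pics/both9.png

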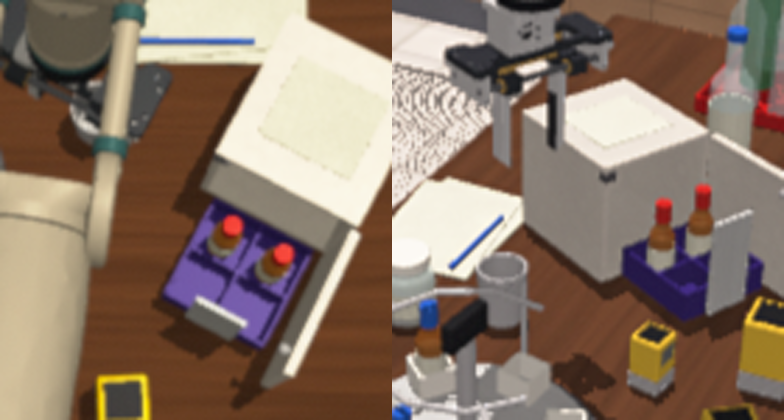

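{"api": "send_rows", "payload": {
  "targets": [-3,1.5,0,0,0,-0.1,6.5,-7,3.5,0,0,0,-0.2,6.5,-11,5.5,1,0,0,-0.3,6.5,-14,6.9,3,0,0,-0.39,6.5,-14.7,7.2,5,0,0,-0.39,6.5]
}}

```text
t: 33.5
eef_pos: [0.4713, -0.015, 0.2048]
eef_rot: [3.138, -0.144, 0.0]
ft_force: [-0.2, 0.3, -0.4]
gripper_width: 0.69
```

{"api": "send_rows", "payload": {
  "targets": [0,0,0,0,0,0,6.5,0,0,0,0,0,0,6.5,0,0,0,0,0,0,6.5,0,0,0,0,0,0,6.5,0,0,0,0,0,0,6.5]
}}

```text
t: 34.12
eef_pos: [0.4744, -0.0143, 0.2049]
eef_rot: [-3.138, 0.143, -0.0]
ft_force: [0.3, 0.1, 0.1]
gripper_width: 0.694
```

```bash
python3 - <<'E'
from h import *
plan([.475,-.012,.051],-95)
s=grab("side")
p=[[.475,-.012,.07]]; print("expected logger top centre px in side",proj("side",p),((proj("side",p)-[260,150])*5))
cv2.imwrite("pics/side10.png",crop(s,260,150,360,250,5))
E
```

```text
t 34.12 pos [ 0.4744 -0.0143  0.2049] yaw_y -95.2 q6 1.48 w 6.52 F [0.3 0.1 0.1]
shift cm [ 0.03 -0.23 15.39] az -0.004
expected logger top centre px in side [[313.8997094  239.16981618]] [[269.49854699 445.84908092]]
```

View pics/side10.png

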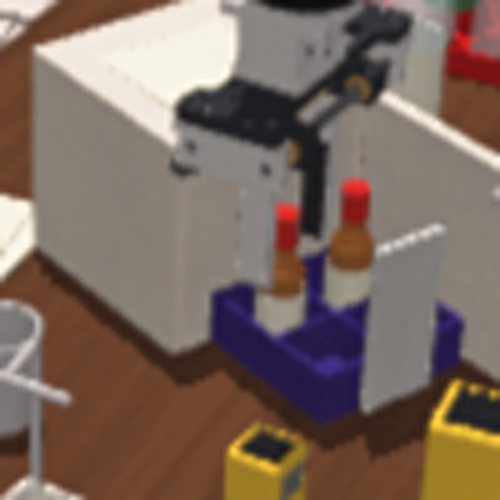

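{"api": "send_rows", "payload": {
  "targets": [0,-0.2,3,0,0,0,6.5,0,-0.2,6.5,0,0,0,6.5,0,-0.2,10,0,0,0,6.5,0,-0.2,13,0,0,0,6.5,0,-0.2,15,0,0,0,6.5]
}}

```text
t: 34.8
eef_pos: [0.4736, -0.0121, 0.0534]
eef_rot: [-3.138, 0.143, 0.003]
ft_force: [0.2, -0.1, -0.1]
gripper_width: 0.69
```

{"api": "send_rows", "payload": {
  "targets": [0,0,0,0,0,0,3,0,0,0,0,0,0,3,0,0,0,0,0,0,3,0,0,0,0,0,0,3,0,0,0,0,0,0,3]
}}

```text
t: 35.42
eef_pos: [0.4753, -0.0125, 0.0557]
eef_rot: [3.138, -0.143, 0.004]
ft_force: [0.0, 0.4, 5.1]
gripper_width: 0.422
```

{"api": "send_rows", "payload": {
  "targets": [0,0,0,0,0,0,3,0,0,-0.5,0,0,0,3,0,0,-1.5,0,0,0,3,0,0,-3,0,0,0,3,0,0,-4.5,0,0,0,3]
}}

```text
t: 36.05
eef_pos: [0.4739, -0.0122, 0.1004]
eef_rot: [-3.138, 0.143, 0.001]
ft_force: [1.0, 0.3, -1.4]
gripper_width: 0.421
```

```bash
python3 - <<'E'
from h import *
plan([.4904,-.1662,.25],-117.8)
E
```

```text
t 36.05 pos [ 0.4739 -0.0122  0.1004] yaw_y -95.2 q6 1.49 w 3.96 F [ 1.   0.3 -1.4]
shift cm [  3.03  15.18 -14.96] az 0.394
```

{"api": "send_rows", "payload": {
  "targets": [0,0,-3,0,0,0,3,0,0,-6,0,0,0,3,0,0,-9,0,0,0,3,0,0,-12,0,0,0,3,0,0,-15,0,0,0,3]
}}

```text
t: 36.67
eef_pos: [0.4737, -0.0121, 0.251]
eef_rot: [-3.138, 0.143, 0.0]
ft_force: [0.2, 0.7, -0.4]
gripper_width: 0.422
```

{"api": "send_rows", "payload": {
  "targets": [0.5,2.5,0,0,0,0.08,3,1.2,6,0,0,0,0.16,3,2,10,0,0,0,0.24,3,2.7,13.5,0,0,0,0.32,3,3,15.2,0,0,0,0.394,3]
}}

```text
t: 37.3
eef_pos: [0.49, -0.168, 0.2498]
eef_rot: [3.048, -0.761, -0.001]
ft_force: [0.5, 0.3, -0.8]
gripper_width: 0.422
```

{"api": "send_rows", "payload": {
  "targets": [0,0,0,0,0,0,3,0,0,2,0,0,0,3,0,0,5,0,0,0,3,0,0,8,0,0,0,3,0,0,11,0,0,0,3]
}}

```text
t: 37.92
eef_pos: [0.49, -0.165, 0.1392]
eef_rot: [-3.05, 0.751, -0.0]
ft_force: [-0.3, 0.9, -1.8]
gripper_width: 0.425
```

```bash
python3 - <<'E'
from h import *
plan([.4904,-.1662,.0745],-117.8)
print("FL corner",at("side",325,226.6,.054), "RR cap",at("top",365.7,220.7,.117))
s=grab("side");t=grab("top")
cv2.imwrite("pics/both11.png",np.hstack([crop(t,305,170,375,240,6),crop(s,295,160,365,230,6)]))
E
```

```text
t 37.92 pos [ 0.49   -0.165   0.1392] yaw_y -117.7 q6 1.59 w 4.0 F [-0.3  0.9 -1.8]
shift cm [0.09 0.1  6.47] az 0.002
FL corner [ 0.47759776 -0.11523089] RR cap [ 0.51712958 -0.25041958]
```

View pics/both11.png

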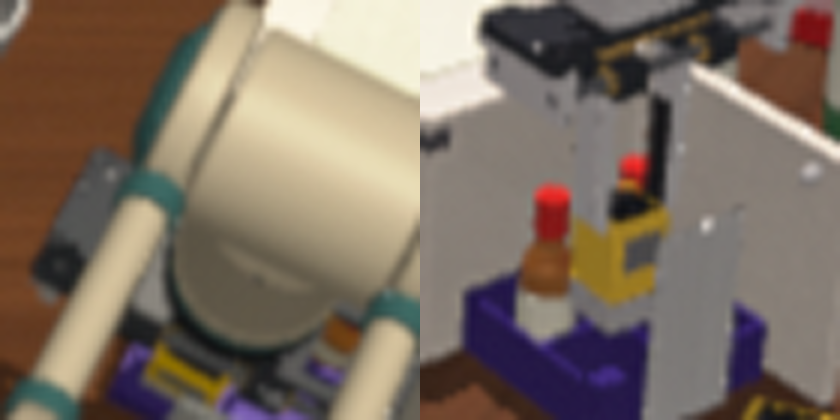

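{"api": "send_rows", "payload": {
  "targets": [0.05,0.05,1,0,0,0,3,0.05,0.05,2,0,0,0,3,0.05,0.05,2.8,0,0,0,3,0.05,0.05,3.4,0,0,0,3,0.05,0.05,3.8,0,0,0,3]
}}

```text
t: 38.65
eef_pos: [0.4905, -0.1671, 0.1014]
eef_rot: [-3.049, 0.755, 0.0]
ft_force: [-0.1, -0.5, -1.1]
gripper_width: 0.423
```

{"api": "send_rows", "payload": {
  "targets": [0,0,0.6,0,0,0,3,0,0,1.2,0,0,0,3,0,0,1.8,0,0,0,3,0,0,2.3,0,0,0,3,0,0,2.5,0,0,0,3]
}}

```text
t: 39.28
eef_pos: [0.4903, -0.1669, 0.0763]
eef_rot: [-3.049, 0.755, 0.001]
ft_force: [0.1, -0.9, -0.9]
gripper_width: 0.422
```

```bash
python3 - <<'E'
from h import *
plan([.4904,-.1662,.0745],-117.8)
E
```

```text
t 39.27 pos [ 0.4903 -0.1669  0.0763] yaw_y -117.8 q6 1.59 w 3.96 F [ 0.1 -0.9 -0.9]
shift cm [-0.03 -0.07  0.18] az -0.0
```

{"api": "send_rows", "payload": {
  "targets": [0,0,0.2,0,0,0,3,0,0,0.2,0,0,0,5.2,0,0,0.2,0,0,0,5.2,0,0,0.2,0,0,0,5.2,0,0,-1,0,0,0,5.2]
}}

```text
t: 39.9
eef_pos: [0.4898, -0.1667, 0.0866]
eef_rot: [-3.049, 0.755, 0.003]
ft_force: [0.3, -0.3, 1.0]
gripper_width: 0.553
```

{"api": "send_rows", "payload": {
  "targets": [0,0,-3,0,0,0,5.2,0,0,-6.5,0,0,0,5.2,0,0,-10,0,0,0,5.2,0,0,-13,0,0,0,5.2,0,0,-15.5,0,0,0,5.2]
}}

```text
t: 40.52
eef_pos: [0.4908, -0.1672, 0.2442]
eef_rot: [3.049, -0.755, 0.004]
ft_force: [0.3, 0.2, -0.7]
gripper_width: 0.553
```

{"api": "send_rows", "payload": {
  "targets": [-2,0.9,0,0,0,0,0,-5,2,0,0,0,0,0,-7.4,3.1,0,0,0,0,0,-7.4,3.1,0,0,0,0,0,-7.4,3.1,0,0,0,0,0]
}}

```text
t: 41.15
eef_pos: [0.4115, -0.1603, 0.2425]
eef_rot: [3.049, -0.755, 0.004]
ft_force: [-0.1, 0.8, -0.4]
gripper_width: 0.058
```

```bash
python3 - <<'E'
from h import *
plan([.4105,-.1591,.1335],-117.8)
s=grab("side");t=grab("top")
cv2.imwrite("pics/both12.png",np.hstack([crop(t,305,160,405,260,4),crop(s,275,140,375,240,4)]))
E
```

```text
t 41.15 pos [ 0.4115 -0.1603  0.2425] yaw_y -117.8 q6 1.53 w 0.54 F [-0.1  0.8 -0.4]
shift cm [-0.17 -0.05 10.9 ] az -0.0
```

View pics/both12.png

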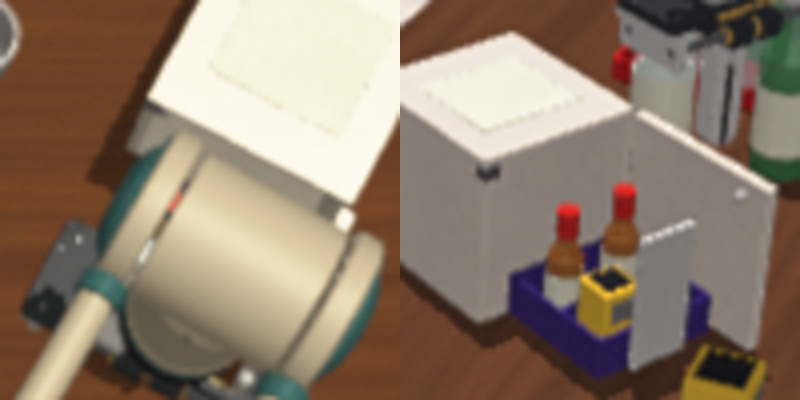

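{"api": "send_rows", "payload": {
  "targets": [-0.2,0,2,0,0.17,0,0,-0.2,0,4.5,0,0.34,0,0,-0.2,0,7,0,0.5,0,0,-0.2,0,9.5,0,0.5,0,0,-0.2,0,10.9,0,0.5,0,0]
}}

```text
t: 41.88
eef_pos: [0.4079, -0.1581, 0.1312]
eef_rot: [2.85, -0.705, 0.725]
ft_force: [0.3, 0.6, -0.0]
gripper_width: 0.002
```

{"api": "send_rows", "payload": {
  "targets": [0.44,0,0.24,0,0,0,0,0.88,0,0.48,0,0,0,0,1.32,0,0.72,0,0,0,0,1.76,0,0.96,0,0,0,0,2.2,0,1.2,0,0,0,0]
}}

```text
t: 42.5
eef_pos: [0.4315, -0.171, 0.133]
eef_rot: [2.848, -0.705, 0.728]
ft_force: [0.3, 0.1, 0.1]
gripper_width: 0.005
```

```bash
cat >>h.py <<'E'
LO=np.array([.5758,-.2487]);LT=-.486
def lock(p): c,s=np.cos(LT),np.sin(LT); d=np.array(p)[:2]-LO; return np.array([c*d[0]+s*d[1],-s*d[0]+c*d[1]])
def wld(x,y): c,s=np.cos(LT),np.sin(LT); return LO+np.array([c*x-s*y,s*x+c*y])
E
python3 - <<'E'
from h import *
s=r.sense();plan([*wld(-.0077,.002),.1335]);print(lock(s["eef_pos"]),s["q"].round(2),R.from_rotvec(s["eef_rot"]).as_matrix().round(2))
E
```

```text
t 42.5 pos [ 0.4315 -0.171   0.133 ] yaw_y -117.8 q6 1.44 w 0.05 F [0.3 0.1 0.1]
shift cm [13.73 -0.06  7.45] az None
[-0.16388484  0.0013013 ] [-0.56 -0.08  2.24  0.07  0.49  1.44] [[ 0.78 -0.47  0.42]
 [-0.41 -0.88 -0.22]
 [ 0.48 -0.   -0.88]]
```

{"api": "send_rows", "payload": {
  "targets": [0.7,0,0.38,0,0,0,0,1.5,0,0.82,0,0,0,0,2.4,0,1.31,0,0,0,0,3.4,0,1.86,0,0,0,0,4.4,0,2.4,0,0,0,0]
}}

```text
t: 43.12
eef_pos: [0.4759, -0.1944, 0.1326]
eef_rot: [2.848, -0.705, 0.727]
ft_force: [-1.9, 1.2, 0.3]
gripper_width: 0.008
```

{"api": "send_rows", "payload": {
  "targets": [1.05,0,0.57,0,0,0,0,2.1,0,1.15,0,0,0,0,3.15,0,1.72,0,0,0,0,4.2,0,2.29,0,0,0,0,5.2,0,2.84,0,0,0,0]
}}

```text
t: 43.75
eef_pos: [0.5284, -0.2221, 0.1327]
eef_rot: [2.848, -0.705, 0.727]
ft_force: [-2.9, 0.2, -0.5]
gripper_width: 0.006
```

```bash
python3 - <<'E'
from h import *
s=r.sense();plan([*wld(-.0077,.002),.1335]);print(lock(s["eef_pos"]))
E
```

```text
t 43.75 pos [ 0.5284 -0.2221  0.1327] yaw_y -117.8 q6 1.48 w 0.06 F [-2.9  0.2 -0.5]
shift cm [ 4.14 -0.06  2.16] az None
[-0.05437115  0.00134454]
```

{"api": "send_rows", "payload": {
  "targets": [0.8,0,0.44,0,0,0,0,1.5,0,0.82,0,0,0,0,2.1,0,1.15,0,0,0,0,2.7,0,1.48,0,0,0,0,3.2,0,1.75,0,0,0,0]
}}

```text
t: 44.38
eef_pos: [0.5603, -0.2389, 0.1328]
eef_rot: [2.848, -0.705, 0.727]
ft_force: [-2.4, -0.3, -1.0]
gripper_width: 0.005
```

{"api": "send_rows", "payload": {
  "targets": [0.4,0,0.22,0,0,0,0,0.8,0,0.44,0,0,0,0,1.1,0,0.6,0,0,0,0,1.3,0,0.71,0,0,0,0,1.3,0,0.71,0,0,0,0]
}}

```text
t: 45.0
eef_pos: [0.5734, -0.2457, 0.1329]
eef_rot: [2.848, -0.705, 0.728]
ft_force: [-0.3, -0.1, 0.4]
gripper_width: 0.007
```

```bash
python3 - <<'E'
from h import *
s=r.sense();plan([*wld(-.0077,.002),.1335]);print(lock(s["eef_pos"]))
E
```

```text
t 45.0 pos [ 0.5734 -0.2457  0.1329] yaw_y -117.8 q6 1.49 w 0.06 F [-0.3 -0.1  0.4]
shift cm [-0.34 -0.05 -0.25] az None
[-0.00348101  0.00150373]
```

{"api": "send_rows", "payload": {
  "targets": [0.2,0,0.11,0,0,0,0,0.4,0,0.22,0,0,0,0,0.6,0,0.33,0,0,0,0,0.6,0,0.33,0,0,0,0,0.6,0,0.33,0,0,0,0]
}}

```text
t: 45.62
eef_pos: [0.5792, -0.2488, 0.1328]
eef_rot: [2.848, -0.705, 0.728]
ft_force: [-1.4, 0.1, 0.4]
gripper_width: 0.005
```

```bash
python3 - <<'E'
from h import *
s=r.sense();plan([*wld(-.0077,.002),.1335]);print(lock(s["eef_pos"]))
E
```

```text
t 45.62 pos [ 0.5792 -0.2488  0.1328] yaw_y -117.8 q6 1.49 w 0.04 F [-1.4  0.1  0.4]
shift cm [-0.91 -0.05 -0.58] az None
[0.00309404 0.00146514]
```

{"api": "send_rows", "payload": {
  "targets": [0.1,0,0.05,0,0,0,0,0.2,0,0.11,0,0,0,0,0.3,0,0.16,0,0,0,0,0.4,0,0.22,0,0,0,0,0.4,0,0.22,0,0,0,0]
}}

```text
t: 46.25
eef_pos: [0.5803, -0.2493, 0.132]
eef_rot: [2.851, -0.705, 0.72]
ft_force: [-11.9, 5.3, 10.2]
gripper_width: 0.004
```

```bash
python3 - <<'E'
from h import *
s=r.sense();plan([*wld(-.0077,.002),.1335]);print(lock(s["eef_pos"]))
E
```

```text
t 46.25 pos [ 0.5803 -0.2493  0.132 ] yaw_y -117.8 q6 1.49 w 0.04 F [-11.9   5.3  10.2]
shift cm [-0.98 -0.05 -0.7 ] az None
[0.00428044 0.00153112]
```

{"api": "send_rows", "payload": {
  "targets": [-0.8,0,-0.44,0,0,0,0,-2.6,0,-1.4,0,0,0,0,-5.2,0,-2.9,0,0,0,0,-7.8,0,-4.3,0,0,0,0,-10,0,-5.5,0,0,0,0]
}}

```text
t: 46.88
eef_pos: [0.4819, -0.1975, 0.1335]
eef_rot: [2.847, -0.705, 0.73]
ft_force: [-0.1, -0.1, -0.4]
gripper_width: 0.006
```

```bash
python3 - <<'E'
from h import *
s=grab("side"); cv2.imwrite("pics/side13.png",s)
g=cv2.cvtColor(s,cv2.COLOR_BGR2GRAY)
for z in(.14,.12,.1,.08):
    print("z",z)
    for X in(0.006,):
        ys=np.arange(.1,-.0851,-.008); p=proj("side",[[*wld(X,y),z] for y in ys])
        print([(round(y*1000),int(g[round(v),round(u)])) for y,(u,v) in zip(ys,p)])
for d in(0,.01,.02): print("plate edges px tray",d,[proj("side",[*wld(.006-d,y),z])[0].round(1).tolist() for y,z in((.03,.145),(-.03,.145),(.03,.1),(-.03,.1))])
for row in range(172,204,4): print(row,s[row,318:350].tolist().__len__(),g[row,306:346].tolist())
plan([.4,-.3,.2])
E
```

```text
z 0.14
[(100, 126), (92, 129), (84, 129), (76, 91), (68, 97), (60, 74), (52, 72), (44, 80), (36, 122), (28, 122), (20, 122), (12, 121), (4, 121), (-4, 121), (-12, 123), (-20, 123), (-28, 111), (-36, 125), (-44, 113), (-52, 90), (-60, 42), (-68, 85), (-76, 60), (-84, 50)]
z 0.12
[(100, 126), (92, 126), (84, 131), (76, 87), (68, 20), (60, 22), (52, 66), (44, 134), (36, 122), (28, 121), (20, 121), (12, 122), (4, 121), (-4, 122), (-12, 121), (-20, 121), (-28, 124), (-36, 125), (-44, 127), (-52, 124), (-60, 124), (-68, 116), (-76, 41), (-84, 52)]
z 0.1
[(100, 126), (92, 126), (84, 133), (76, 123), (68, 124), (60, 124), (52, 113), (44, 122), (36, 121), (28, 121), (20, 122), (12, 122), (4, 121), (-4, 123), (-12, 122), (-20, 121), (-28, 125), (-36, 127), (-44, 124), (-52, 126), (-60, 126), (-68, 123), (-76, 124), (-84, 112)]
z 0.08
[(100, 125), (92, 127), (84, 132), (76, 119), (68, 120), (60, 97), (52, 72), (44, 76), (36, 119), (28, 122), (20, 122), (12, 121), (4, 121), (-4, 123), (-12, 123), (-20, 122), (-28, 65), (-36, 119), (-44, 126), (-52, 127), (-60, 126), (-68, 126), (-76, 126), (-84,
[... 1274 characters left out ...]
21, 122, 120, 121, 123, 123, 123, 122, 122, 65, 47, 79, 109, 125, 129, 128, 127, 127, 128, 128, 130, 121, 125, 124, 123, 127, 124, 123, 118, 117, 116, 120, 124, 125, 127, 127]
196 32 [119, 122, 122, 122, 121, 121, 121, 121, 123, 123, 123, 121, 118, 63, 34, 33, 33, 33, 62, 122, 130, 128, 129, 131, 133, 130, 128, 126, 126, 125, 121, 123, 124, 125, 126, 126, 127, 126, 126, 127]
200 32 [127, 125, 122, 123, 122, 122, 122, 123, 123, 125, 123, 122, 97, 52, 35, 34, 33, 37, 81, 124, 129, 128, 129, 131, 123, 129, 130, 128, 126, 126, 125, 125, 124, 126, 126, 126, 125, 126, 126, 127]
t 46.92 pos [ 0.4786 -0.1954  0.1321] yaw_y -117.8 q6 1.46 w 0.04 F [-1.7  2.7 -1. ]
shift cm [ 1.42 12.92 -6.96] az None
```

{"api": "send_rows", "payload": {
  "targets": [0.8,0,-1.6,0,-0.1,0,0,1.7,0,-3.2,0,-0.25,0,0,2.6,0,-4.8,0,-0.4,0,0,3.5,0,-6.4,0,-0.5,0,0,4.3,0,-7.9,0,-0.5,0,0]
}}

```text
t: 47.55
eef_pos: [0.4855, -0.1996, 0.2232]
eef_rot: [3.049, -0.755, 0.003]
ft_force: [-0.2, -0.3, 0.4]
gripper_width: 0.008
```

{"api": "send_rows", "payload": {
  "targets": [-1,3,-0.5,0,0,0,0,-2,7,-0.5,0,0,0,0,-3,11,-0.5,0,0,0,0,-3.5,14.2,-0.5,0,0,0,0,-3.5,14.2,-0.5,0,0,0,0]
}}

```text
t: 48.18
eef_pos: [0.3849, -0.3092, 0.228]
eef_rot: [3.047, -0.76, 0.003]
ft_force: [0.3, -0.4, 0.2]
gripper_width: 0.006
```

```bash
python3 - <<'E'
from h import *
s=r.sense();plan([*wld(-.145,-.140),.13],-117.8);print(lock(s["eef_pos"]),R.from_rotvec(s["eef_rot"]).as_matrix()[:,2].round(3))
t=cv2.imread("pics/top1.png")
print("bottle_b base",at("top",455,243,0))
E
```

```text
t 48.17 pos [ 0.3849 -0.3092  0.228 ] yaw_y -118.0 q6 1.24 w 0.06 F [ 0.3 -0.4  0.2]
shift cm [-0.47 -0.28  9.8 ] az -0.003
[-0.14051452 -0.14270243] [ 0.001 -0.002 -1.   ]
bottle_b base [ 0.46774224 -0.56138304]
```

{"api": "send_rows", "payload": {
  "targets": [0,0,2,0,0,0,0,0,0,4.5,0,0,0,0,0,0,7,0,0,0,0,0,0,9,0,0,0,0,0,0,9.8,0,0,0,0]
}}

```text
t: 48.8
eef_pos: [0.3856, -0.3061, 0.1289]
eef_rot: [-3.049, 0.753, 0.001]
ft_force: [0.2, -0.6, 0.1]
gripper_width: 0.006
```

{"api": "send_rows", "payload": {
  "targets": [-0.3,-2,0,0,0,0,0,-0.45,-3.8,0,0,0,0,0,-0.4,-5.6,0,0,0,0,0,-0.3,-7.3,0,0,0,0,0,-0.25,-9,0,0,0,0,0]
}}

```text
t: 49.42
eef_pos: [0.4256, -0.2252, 0.1304]
eef_rot: [3.049, -0.754, 0.001]
ft_force: [-0.9, -1.0, -0.2]
gripper_width: 0.009
```

{"api": "send_rows", "payload": {
  "targets": [0.3,-1.3,0,0,0,0,0,0.75,-2.4,0,0,0,0,0,1.2,-3.4,0,0,0,0,0,1.7,-4.3,0,0,0,0,0,2.3,-5.1,0,0,0,0,0]
}}

```text
t: 50.05
eef_pos: [0.4694, -0.1916, 0.1299]
eef_rot: [-3.049, 0.755, 0.0]
ft_force: [0.4, -0.2, -0.2]
gripper_width: 0.003
```

{"api": "send_rows", "payload": {
  "targets": [0.7,-0.85,0,0,0,0,0,1.5,-1.65,0,0,0,0,0,2.4,-2.4,0,0,0,0,0,3.3,-3.1,0,0,0,0,0,4.2,-3.75,0,0,0,0,0]
}}

```text
t: 50.68
eef_pos: [0.5242, -0.1781, 0.13]
eef_rot: [-3.05, 0.755, 0.0]
ft_force: [-0.6, -0.7, -0.0]
gripper_width: 0.005
```

{"api": "send_rows", "payload": {
  "targets": [0.65,-0.35,0,0,0,0,0,1.3,-0.68,0,0,0,0,0,1.95,-0.97,0,0,0,0,0,2.6,-1.22,0,0,0,0,0,3.23,-1.42,0,0,0,0,0]
}}

```text
t: 51.3
eef_pos: [0.559, -0.1808, 0.13]
eef_rot: [-3.049, 0.755, 0.0]
ft_force: [-0.5, -0.3, -0.1]
gripper_width: 0.003
```

```bash
python3 - <<'E'
from h import *
s=r.sense();plan([*wld(-.02,.055),.13],-117.8);print(lock(s["eef_pos"]))
E
```

```text
t 51.3 pos [ 0.559  -0.1808  0.13  ] yaw_y -117.8 q6 1.62 w 0.03 F [-0.5 -0.3 -0.1]
shift cm [ 2.65 -0.28  0.  ] az -0.0
[-0.04653649  0.05218978]
```

Now push through the catch.

{"api": "send_rows", "payload": {
  "targets": [0.5,-0.1,0,0,0,0,0,1,-0.2,0,0,0,0,0,1.5,-0.2,0,0,0,0,0,2,-0.2,0,0,0,0,0,2.4,-0.2,0,0,0,0,0]
}}

```text
t: 51.92
eef_pos: [0.5742, -0.186, 0.13]
eef_rot: [-3.045, 0.753, 0.024]
ft_force: [-11.9, 7.4, 10.7]
gripper_width: 0.004
```

{"api": "send_rows", "payload": {
  "targets": [0.2,0,0,0,0,0,0,0.4,0,0,0,0,0,0,0.6,0,0,0,0,0,0,0.7,0,0,0,0,0,0,0.7,0,0,0,0,0,0]
}}

```text
t: 52.55
eef_pos: [0.5836, -0.1906, 0.13]
eef_rot: [-3.046, 0.754, 0.013]
ft_force: [-7.9, 7.4, 6.8]
gripper_width: 0.006
```

```bash
python3 - <<'E'
from h import *
s=r.sense();plan([*wld(-.02,.055),.13],-117.8);print(lock(s["eef_pos"]))
E
```

```text
t 52.55 pos [ 0.5836 -0.1906  0.13  ] yaw_y -117.8 q6 1.63 w 0.06 F [-7.9  7.4  6.8]
shift cm [ 0.02 -0.   -0.  ] az -0.0
[-0.02024589  0.05498973]
```

{"api": "send_rows", "payload": {
  "targets": [0.2,0,0,0,0,0,0,0.4,0,0,0,0,0,0,0.5,0,0,0,0,0,0,0.5,0,0,0,0,0,0,0.5,0,0,0,0,0,0]
}}

```text
t: 53.18
eef_pos: [0.5834, -0.1905, 0.13]
eef_rot: [-3.044, 0.753, 0.028]
ft_force: [-16.3, 10.5, 12.2]
gripper_width: 0.002
```

```bash
python3 - <<'E'
from h import *
s=r.sense();plan([*wld(-.02,.055),.13],-117.8);print(lock(s["eef_pos"]))
E
```

```text
t 53.17 pos [ 0.5834 -0.1905  0.13  ] yaw_y -117.8 q6 1.62 w 0.02 F [-16.3  10.5  12.2]
shift cm [0.05 0.   0.  ] az 0.0
[-0.02046721  0.0550046 ]
```

{"api": "send_rows", "payload": {
  "targets": [-1.5,0,0,0,0,0,0,-4,0,0,0,0,0,0,-7,0,0,0,0,0,0,-10,0,-4,0,0,0,0,-12,0,-8,0,0,0,0]
}}

```text
t: 53.8
eef_pos: [0.4846, -0.1399, 0.2107]
eef_rot: [3.049, -0.755, 0.001]
ft_force: [0.1, -0.7, 0.4]
gripper_width: 0.005
```

{"api": "send_rows", "payload": {
  "targets": [-4,-4,-3,0,0,0,0,-8,-9,-5,0,0,0,0,-12,-14,-5,0,0,0,0,-15,-19,-5,0,0,0,0,-15,-20,-5,0,0,0,0]
}}

```text
t: 54.42
eef_pos: [0.446, 0.11, 0.2606]
eef_rot: [-3.05, 0.747, -0.004]
ft_force: [0.7, -0.6, -0.2]
gripper_width: 0.005
```

```bash
python3 - <<'E'
from h import *
s=r.sense();plan([.4,0,.3])
t=grab("top");s=grab("side");cv2.imwrite("pics/top14.png",t);cv2.imwrite("pics/side14.png",s)
# white (roof+door top) mask outline in top view, mapped to locker frame at z=.17
g=cv2.cvtColor(t,cv2.COLOR_BGR2GRAY); 
for y in(-.08,-.05,-.02,.02,.05,.08):
    xs=np.arange(-.05,.03,.004); p=proj("top",[[*wld(x,y),.17] for x in xs])
    print("y",y,[int(g[round(v),round(u)]) for u,v in p])
print((np.arange(-.05,.03,.004)*1000).astype(int).tolist())
# front face in side view at door plane: brightness uniformity
for z in(.15,.1,.05):
    p=proj("side",[[*wld(-.012,y),z] for y in np.arange(.08,-.081,-.02)]); gs=cv2.cvtColor(s,cv2.COLOR_BGR2GRAY)
    print("z",z,[int(gs[round(v),round(u)]) for u,v in p])
for n,im in(("top",t),("side",s)):
    h=cv2.cvtColor(im,cv2.COLOR_BGR2HSV); m=((h[...,0]>100)&(h[...,0]<125)&(h[...,1]>170)&(h[...,2]>110)).astype(np.uint8)
    k,_,st,c=cv2.connectedComponentsWithStats(m)
    for i in range(1,k):
        w=at(n,*c[i],.129)
        if st[i,4]>8 and np.hypot(*(w-[.599,.2035]))<.15: print("blue",n,c[i].round(1),w.round(3),np.hypot(*(w-[.599,.2035])).round(3))
E
```

```text
t 54.42 pos [0.446  0.11   0.2606] yaw_y -117.5 q6 2.14 w 0.04 F [ 0.7 -0.6 -0.2]
shift cm [ 1.01 11.87 -3.96] az None
y -0.08 [74, 74, 76, 77, 79, 78, 78, 84, 83, 90, 133, 238, 246, 238, 223, 244, 224, 250, 248, 238]
y -0.05 [68, 107, 108, 107, 107, 107, 108, 107, 108, 118, 178, 247, 249, 238, 250, 250, 250, 250, 250, 250]
y -0.02 [77, 104, 106, 99, 78, 37, 39, 61, 106, 121, 192, 247, 247, 242, 248, 250, 250, 250, 250, 249]
y 0.02 [95, 106, 108, 101, 78, 38, 54, 85, 106, 109, 174, 245, 248, 239, 248, 250, 250, 250, 250, 250]
y 0.05 [78, 106, 109, 102, 85, 47, 41, 66, 103, 112, 194, 247, 248, 240, 248, 250, 250, 250, 249, 248]
y 0.08 [81, 107, 108, 109, 108, 109, 109, 109, 109, 109, 132, 247, 247, 240, 249, 250, 250, 250, 250, 248]
[-50, -46, -41, -37, -33, -29, -25, -21, -17, -13, -9, -5, -1, 2, 6, 10, 14, 18, 22, 26]
z 0.15 [125, 113, 73, 36, 37, 31, 92, 129, 125]
z 0.1 [137, 136, 127, 90, 56, 49, 45, 134, 90]
z 0.05 [137, 137, 127, 116, 135, 134, 134, 135, 95]
blue top [185.6 187.5] [0.612 0.306] 0.104
blue side [232.9 231.8] [0.683 0.143] 0.103
blue side [223.  270.2] [0.614 0.312] 0.11
```

```bash
python3 -c "
from rig import r
print(r.sign_off())"
```

```text
the job is handed in; nothing more can be done
None
```

The job is handed in at about 54 s of robot time. Two red-capped bottles were present. I turned the rack by its bar to bring each to the opening, lifted it out there, and stood it in a rear tray compartment. The smallest logger (the jaws closed to 40 mm on it) went in the front-left compartment. I then pushed the tray home and shut the door through its catch.

**What the last checks showed**
- **Tray contents:** the last picture viewed before the push showed both bottles and the logger upright in the tray. I could not see inside after that.
- **Tray home:** the push ended against a firm stop at about 13 N. The plate's edge in the side view afterwards sat at or slightly past where I predicted the home position.
- **Door shut:** resistance at the catch rose to about 14 N, then the door stopped at the computed shut position. From above, its edge lay parallel to the locker front to within about 3 mm.
- **Blue bottles:** both caps were found 103 to 110 mm from the rack axis, so still in their cups.
- **Arm:** clear of everything at hand-in, with no contact force.

**What disagreed or was not checked**
- The tray stop was 5 to 12 mm further in than my fitted locker position implied. The seam at the shut door suggests that fit was about 3 mm short, which explains only part of the gap.
- The "tray home" and "door shut" results come from forces and image numbers only, because I had used all 16 picture views.
- I did not re-measure the bystanders at the end. Nothing suggested contact with them.

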